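# Set and clamp the index wheel of a ring fixture

## Task

Turn the brass wheel by its raised rim until the engraved line points at the fixed pointer, then screw the T-handle clamp down clockwise until it has clearly become harder to turn, so that the wheel is clamped firmly with its line still at the pointer. Stop once it is snug: do not force the screw on, and leave the other things on the bench where they stand.

Things in the scene. Friction and masses are not known exactly. Their poses are not given: they have to be found in the camera images.
- fixture: Grey cast fixture bolted to the bench, 250 x 210 mm. Origin on the bench, exactly under rim_centre; z up, +x horizontally to the clamp (uphill) side, +y to the pointer. Its bed slopes 30 deg, low side at -x: wheel axis and screw axis both run along n = (-0.5, 0, 0.866) of this frame; uphill along the bed is u = (0.866, 0, 0.5). The clamp's C-frame stands uphill; its arm is 38 mm wide.
- rim_centre (a point): Fixed point on the wheel's axis in the plane of the rim's top, 145 mm above the bench. The sloping bed lies 48 mm below it along n. The rim can be pinched from above, along -n, anywhere but near the clamp (uphill) and the pointer; the downhill half is clear.
- index_wheel: Brass cup-shaped wheel, 150 mm across, turning about n with light friction (about 1.5 N at the rim). Rim wall 12 mm thick (radii 63 to 75 mm), 35 mm high above the web inside it; hub radius 18 mm, its top 14 mm below the rim's. Origin at rim_centre, z along n, y towards the engraved line: the line is at the pointer when this y is parallel to the fixture's y.
- wheel_mark (a point): Outer end of the engraved black line on the rim's top, 75 mm from the wheel's axis. The line is 3 mm wide and runs radially over the rim and the web. At the start it lies between the pointer and the downhill side of the wheel.
- pointer_tip (a point): Tip of the fixed steel pointer, on the fixture's +y side, 78 mm from the wheel's axis, level with the rim's top. It is carried by a post 16 mm wide, 93 to 101 mm from the axis.
- clamp_shoe: Shoe at the lower end of the clamp screw, 22 mm wide with a 13 mm hard rubber face, over the rim's top 69 mm along u from rim_centre. Origin at the centre of its face. Moves along n without turning, 20 mm per turn of the T-handle; starts 2.8 to 6 mm above the rim. After it touches, the rubber yields and the force grows as the screw goes on.
- handle_centre (a point): Centre of the T-handle's cross bar, on the screw axis (along n), 92 mm above the shoe's face. The steel bar is 10 mm thick and 91 mm long over its 15 mm end balls, on a 9 mm stem. The clamp's arm, boss and nut end more than 35 mm below the bar. The bar sinks with the screw, 20 mm per turn.
- t_handle (a joint): T-handle angle, rad, growing clockwise seen from above (looking along -n), which tightens. At angle q the bar lies along cos(q) u - sin(q) y. Turns evenly at 0.4 N m, stays where left; once the shoe touches, torque climbs about 0.25 N m per rad, also felt with the handle held still. Snug: 0.2 to 0.3 N m above free (0.9 rad past touch); over 0.4 is forced. In all 1.8 to 3 rad: 2 or 3 grasps.
- jar: Bystander: closed glass jar, 56 mm diameter, 75 mm high, loose, origin under its centre.
- collar: Bystander: steel collar, 56 mm outside diameter, 22 mm high, loose.
- sizer: Bystander: tapered aluminium ring sizer standing on a 48 mm foot, 130 mm high, loose.

How it is judged:
On the way, in this order (a step that is already met when the one before it is completed fails the run):
1. the engraved line stands at the pointer, the clamp still open (angle between the y axis of index_wheel and the y axis of fixture, either way round below 0.07 rad and distance between wheel_mark and pointer_tip below 0.02 m and contact force between clamp_shoe and index_wheel below 2 N), for 0.3 s.
2. the screw is turned down until the shoe clamps the wheel, the line still at the pointer (angle between the y axis of index_wheel and the y axis of fixture, either way round below 0.07 rad and distance between wheel_mark and pointer_tip below 0.02 m and contact force between clamp_shoe and index_wheel above 40 N), for 0.3 s.
At the end, for the whole second after the job is handed in: the engraved line is within 0.07 rad (4 deg, 5 mm at the rim) of the pointer, the shoe presses on the wheel with more than 40 N, and wheel and T-handle are at rest (all of step 2 and angular speed of index_wheel below 0.05 rad/s and velocity of joint t_handle between -0.05 and 0.05 rad/s); the robot touches nothing.
It fails at once if a bystander was shifted by more than 25 mm or tipped over (distance of any of jar, collar, sizer from where it was at the start of the episode above 0.025 m or angle between any of jar, collar, sizer's own z axis and vertical above 0.5 rad).
It fails at once if the screw was forced: more than 150 N on the wheel (contact force between clamp_shoe and index_wheel above 150 N).
It also fails if it takes over 67 s, if anything falls off the work surface, if the arm or the gripper's body presses on something with over 40 N, if the wrist force passes 120 N, or if a joint passes its speed limit or range.

## Robot

A 6-joint arm with a two-finger parallel gripper is mounted at the origin on the work surface. World frame = base frame: x ahead of the robot, y to its left, z up, the work surface at z = 0. Lengths are in m, angles in rad, forces in N, time in s.
With the tool pointing down it reaches from about 0.35 to 0.975 m from the base axis. Payload 4.9 kg.
Tool frame: the origin (TCP) lies at the very end of the fingers, on their centre line; the grasp point (between the pads) lies 19 mm behind it; z points along the fingers, y is the direction in which the jaws open and shut (so a half turn about z gives the same grasp; the last joint's range is limited). The gripper opens to 85 mm and grips with 20 to 120 N. Pads are 22 mm wide; open, the fingers measure 114 mm over their backs; the gripper's body (76 mm by 85 mm) begins 54 mm behind the grasp point. The pads swing forward as they close: fully open they stand 13 mm farther back than shut.
Start: joints at [-1.322, 0.053, 1.613, -0, 1.476, -0.119], TCP at [0.225, -0.583, 0.231] pointing down, gripper open.
Joint ranges: [-3.01, 3.01], [-1.01, 2.22], [0.06, 2.58], [-1.02, 4.17], [0.09, 2.62], [-3.14, 3.14]. Speed limits (rad/s): [2.57, 2.57, 3.14, 3.14, 3.14, 3.14].

## Interface

Orientations are given as a rotation vector (axis times angle).
In Python, from station import ctrl gives the robot as it stands.
- The arm moves only by the tool step_arm, never from a script. Its argument "moves" is a list of rows, each a list of 5 numbers: the opening, from 0 (shut) to 1 (fully open), then the shift along the world's x, y, z in m, then the turn about the world's z in degrees. A call has 1 to 20 rows; each row shifts and turns the pose as measured when the row begins; what a row does not reach is not made up. A row lasts 1/8 s, in which the tool goes at most 62.5 mm and 10.7 degrees, less where a joint would pass 70% of its speed; a pose out of reach is approached as far as the arm can. A call is refused whole if a number of a shift passes 0.0625 or a number of a turn 10.7, either way. A call with a gripper value outside its range is refused whole. The fingers move at their own pace and stop on an object; "newtons" is the grip in N (left out, the last holds). Time passes only in rows, so rows that do not move let the fingers close. It gives the time, the measured TCP pose, the force and the opening at its end, in the units of the state.
- ctrl.get_obs(): the state, without advancing time (a new reading comes with each control period).
- ctrl.get_image(name): name is "scene" or "side" or "wrist"; returns a dict with "color" (384x512x3 uint8, red, green, blue), "camera_matrix" (3x3 intrinsics, pixels), "k1" (the pictures are not rectified: a ray, as slopes to the right and down, at radius r is drawn at 1 + k1 r^2 times it, then the intrinsics apply), "R" (3x3) and "t" (3): a world point X has camera coordinates R X + t; the wrist camera has in their place "T_tool_cam" (4x4, takes a point from camera to tool coordinates, whose origin is the TCP and whose axes are the flange's). Camera axes: x right, y down, z forward; pixel columns grow to the right and rows downward; lengths in m; the calibration is good to about 2 mm. A picture is of the moment at which its call begins: read the wrist's pose just before it. There is no depth.
- ctrl.finish_job(): hands the job in, once; it reports no verdict.
Trained networks look in a picture, given as the dict that the camera call returned (one of the last four; its "shot" number tells which), for a name from the list of things; names that differ only in an ending like _2 or _b are one class to them, and where a whole thing is asked for, a point or a joint stands for the part that bears it (a point fixed in the world has none). Each returns a list of dicts, best first, with "p" (0 to 1); they miss things now and then, are a little off and sometimes report something else, mostly with a low value. They report only what shows in the picture. A call takes as long as a camera call.
- ctrl.spot_in(picture, query): "bbox" ([left, top, right, bottom] in pixels, round what is visible of it).
The state is a dict: "t": time; "q": joint angles; "dq": joint speeds; "effort": joint torques, N m; "tool_pos": TCP position; "tool_rot": TCP orientation; "contact_force": force on the tool from outside, world axes, zero at the start; "wrist_torque": the same for the moment, N m; "opening": finger opening in m.
Only numpy, scipy, OpenCV 4.12 (cv2) and the standard library are available. Lean on these libraries where they do the work, as an engineer would, in place of code of your own. Each camera call takes 0.05 s, during which the arm holds its last target.

## Working session

There is one attempt and no reset: what is moved stays moved. The work goes in short steps, Python scripts to look and compute and a tool call to move; the robot and the scene stay as the last step left them, time stands still between calls to the robot, and variables do not carry over. Pictures are saved under pics/ and viewed, and the job is handed in when it is done.

Besides the shell and the picture viewer there is one more tool, called after "Request:" as name(argument=value, ...) on one line, values as JSON. step_arm: Moves the arm, as the interface text tells. Its arguments: {"type":"object","properties":{"moves":{"type":"array","items":{"type":"array","items":{"type":"number"}}},"newtons":{"type":"number"}},"required":["moves"]}

```bash
mkdir -p pics; ls; cat > h.py <<'E'
import numpy as np, cv2
from scipy.spatial.transform import Rotation as R
from station import ctrl
def save(p,name): cv2.imwrite('pics/'+name+'.png',cv2.cvtColor(p['color'],cv2.COLOR_RGB2BGR))
def campose(p,obs=None):
    if 'R' in p: return np.array(p['R']),np.array(p['t'])
    T=np.array(p['T_tool_cam']); Rt=R.from_rotvec(obs['tool_rot']).as_matrix()
    Rc=Rt@T[:3,:3]; c=Rt@T[:3,3]+np.array(obs['tool_pos'])
    return Rc.T,-Rc.T@c
def proj(p,X,obs=None):
    Rm,t=campose(p,obs); c=np.atleast_2d(X)@Rm.T+t
    s=c[:,:2]/c[:,2:]; r2=(s**2).sum(1,keepdims=True); s=s*(1+p['k1']*r2)
    K=np.array(p['camera_matrix']); return s@K[:2,:2].T+K[:2,2]
def ray(p,uv,obs=None):
    Rm,t=campose(p,obs);K=np.array(p['camera_matrix'])
    s=cv2.undistortPoints(np.array([[uv]],float),K,np.array([p['k1'],0,0,0,0.]))[0,0]
    d=Rm.T@np.array([s[0],s[1],1]); return -Rm.T@t,d/np.linalg.norm(d)
E
python3 - <<'E'
from h import *
o=ctrl.get_obs(); print(o)
for n in ['scene','side','wrist']:
    o=ctrl.get_obs();p=ctrl.get_image(n); save(p,n+'0'); print(n,p['k1'],p['camera_matrix'],p.get('R'),p.get('t'),p.get('T_tool_cam'))
    for q in ['fixture','index_wheel','wheel_mark','pointer_tip','clamp_shoe','handle_centre','t_handle','jar','collar','sizer']:
        try: print(q,[(np.round(d['bbox']),round(d['p'],2)) for d in ctrl.spot_in(p,q)[:2]])
        except Exception as e: print(q,e)
E
```

```text
pics
{'t': 0.0, 'q': array([-1.32201915e+00,  5.33660543e-02,  1.61429746e+00, -1.42360646e-05,
        1.47599681e+00, -1.19023565e-01]), 'dq': array([ 0.00124541, -0.00101826,  0.00194651, -0.00154947,  0.00031241,
        0.00078364]), 'effort': array([ 1.15906027e-03, -3.93683660e+01, -3.70172524e+01, -1.10023478e-05,
        7.07971340e-03, -2.17717411e-05]), 'tool_pos': array([ 0.22455572, -0.58259752,  0.23005525]), 'tool_rot': array([-3.08659087e+00, -5.74114056e-01,  2.32625007e-04]), 'contact_force': array([-0.30915479, -0.10399271,  0.59739377]), 'wrist_torque': array([0.03365009, 0.00498132, 0.03187712]), 'opening': 0.08548129919918085}
scene 0.04177673912056337 [[452.40659402   0.         261.50645676]
 [  0.         452.40659402 194.92535876]
 [  0.           0.           1.        ]] [[ 0.5556849   0.83136636 -0.00665307]
 [ 0.57704526 -0.39143302 -0.71679771]
 [-0.59852574  0.39447454 -0.69724944]] [-0.36110353 -0.21123875  1.49862933] None
fixture [(array([213., 153., 344., 308.]), 0.62), (array([230., 188., 286., 232.]), 0.6)]
index_wheel [(array([228., 187., 287., 
[... 1311 characters left out ...]
]
jar [(array([220., 188., 238., 208.]), 0.67)]
collar [(array([241., 302., 268., 331.]), 0.6)]
sizer [(array([311., 262., 331., 316.]), 0.74)]
wrist -0.07245372216004548 [[312.6322052    0.         255.23699039]
 [  0.         312.6322052  187.47839502]
 [  0.           0.           1.        ]] None None [[-3.35138502e-04 -9.56879362e-01 -2.90485410e-01  7.40423588e-02]
 [ 9.99999707e-01 -1.20833804e-04 -7.55683495e-04  3.12813288e-04]
 [ 6.87997484e-04 -2.90485579e-01  9.56879123e-01 -1.42207670e-01]
 [ 0.00000000e+00  0.00000000e+00  0.00000000e+00  1.00000000e+00]]
fixture []
index_wheel []
wheel_mark []
pointer_tip []
clamp_shoe []
handle_centre []
t_handle []
jar []
collar []
sizer []
```

```bash
python3 - <<'E'
import cv2
a=cv2.imread('pics/scene0.png');b=cv2.imread('pics/side0.png')
cv2.imwrite('pics/scene0c.png',cv2.resize(a[135:345,155:365],None,fx=2.8,fy=2.8,interpolation=cv2.INTER_CUBIC))
cv2.imwrite('pics/side0c.png',cv2.resize(b[140:340,175:375],None,fx=2.9,fy=2.9,interpolation=cv2.INTER_CUBIC))
E
```

```text
(no output)
```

View pics/scene0.png

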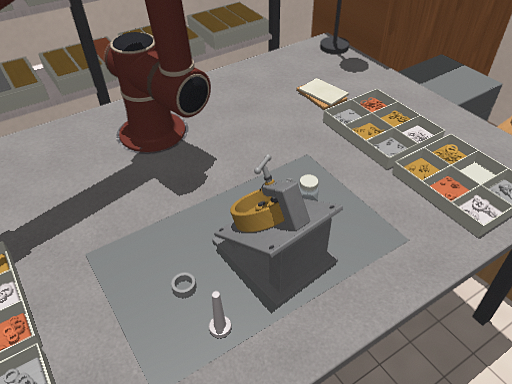

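View pics/scene0c.png

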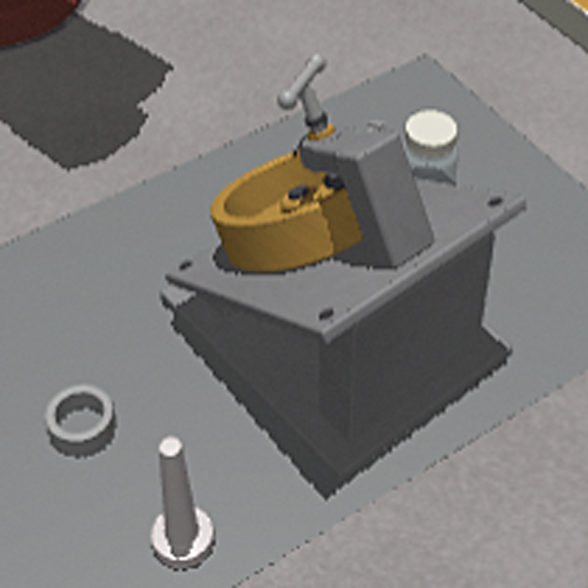

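View pics/side0c.png

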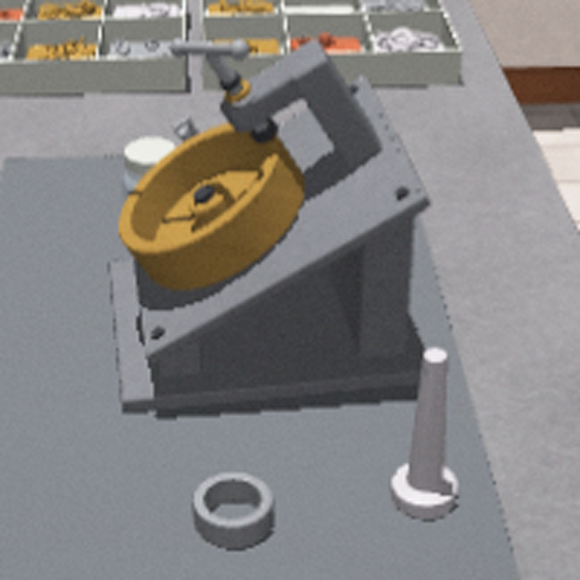

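```bash
cat >> h.py <<'E'
def tri(rs):
    A=np.zeros((3,3));b=np.zeros(3)
    for c,d in rs:
        M=np.eye(3)-np.outer(d,d);A+=M;b+=M@c
    X=np.linalg.solve(A,b); return X,[np.linalg.norm((np.eye(3)-np.outer(d,d))@(X-c)) for c,d in rs]
E
python3 - <<'E'
from h import *
s=ctrl.get_image('scene');d=ctrl.get_image('side')
S=lambda x,y:(155+x/2.8,135+y/2.8); D=lambda x,y:(175+x/2.9,140+y/2.9)
for n,a,b in [('hdl ball top/right',S(317,64),D(242,47)),('ball left',S(288,100),D(180,47)),('hub',S(299,193),D(205,193)),('jarlid',S(432,130),D(150,153)),('collar top',S(81,410),D(233,492)),('sizer top',S(171,446),D(434,354)),('bed corner lowR',S(328,322),D(157,345)),('corner upR',S(520,205),D(420,197))]:
    print(n,tri([ray(s,a),ray(d,b)]))
E
```

```text
hdl ball top/right (array([0.62018232, 0.03888099, 0.2745615 ]), [np.float64(0.012494079881632666), np.float64(0.012494079881632529)])
ball left (array([0.58822528, 0.03276738, 0.25410135]), [np.float64(0.014208118003597434), np.float64(0.014208118003597463)])
hub (array([0.59623166, 0.03771476, 0.13599631]), [np.float64(0.000561382288970692), np.float64(0.0005613822889708745)])
jarlid (array([0.54399709, 0.22523591, 0.07110432]), [np.float64(0.0003109418514232338), np.float64(0.00031094185142332016)])
collar top (array([ 0.61156821, -0.18812101,  0.02524432]), [np.float64(0.0012375891353310084), np.float64(0.001237589135331145)])
sizer top (array([ 0.74788808, -0.17198321,  0.12950678]), [np.float64(0.0007896877086028066), np.float64(0.0007896877086030979)])
bed corner lowR (array([ 0.56141053,  0.09387751, -0.07643199]), [np.float64(0.021512218905881366), np.float64(0.02151221890588147)])
corner upR (array([0.75544241, 0.13357168, 0.12470735]), [np.float64(0.05392712046725252), np.float64(0.05392712046725251)])
```

Request:
step_arm(moves=[[1,0.02,0.042,0.03,0],[1,0.02,0.042,0.03,0],[1,0.02,0.042,0.03,0],[1,0.025,0.046,0.02,0],[1,0.025,0.046,0.02,0],[1,0.025,0.046,0.02,0],[1,0.025,0.046,0.02,0],[1,0.025,0.046,0,0],[1,0.025,0.046,0,0],[1,0.025,0.046,0,0],[1,0.025,0.046,0,0],[1,0.025,0.046,0,0],[1,0,0,0,0]])

```text
t: 3.38
tool_pos: [0.5147, -0.0238, 0.4076]
tool_rot: [3.087, 0.57, 0.014]
contact_force: [1.5, -1.1, 0.3]
opening: 0.0851
```

```bash
python3 - <<'E'
from h import *
import pickle
o=ctrl.get_obs(); p=ctrl.get_image('wrist'); pickle.dump((o,p),open('w1.pkl','wb'))
print(o['t'],o['tool_pos'],o['tool_rot'],o['q']); 
cv2.imwrite('pics/w1.png',cv2.cvtColor(cv2.resize(p['color'],None,fx=1.5,fy=1.5,interpolation=cv2.INTER_CUBIC),cv2.COLOR_RGB2BGR))
E
```

```text
3.375 [ 0.5146526  -0.02376168  0.40756215] [3.08737406 0.5702084  0.01380183] [-1.91415600e-01 -2.58447951e-01  1.61393837e+00  1.40499559e-03
  1.77719670e+00  1.01440996e+00]
```

View pics/w1.png

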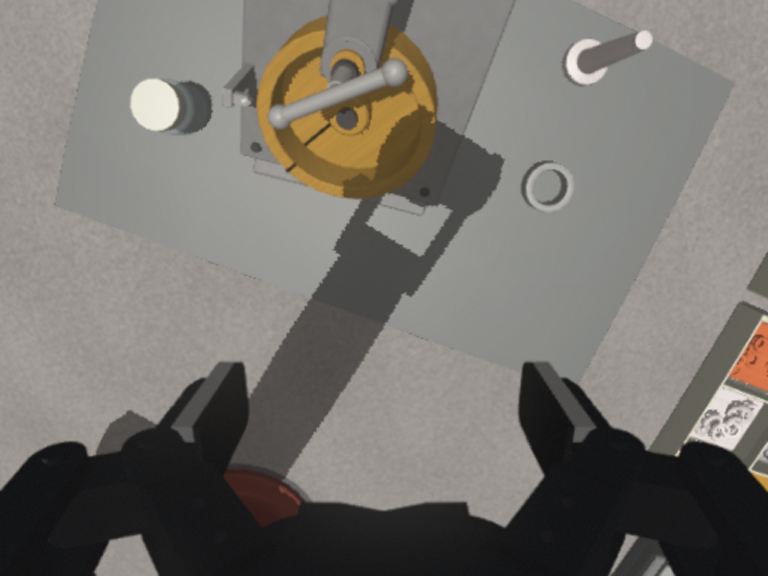

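Request:
step_arm(moves=[[1,0.04,0.045,-0.01,0],[1,0.04,0.045,-0.01,0],[1,0,0,0,0]])

```text
t: 3.8
tool_pos: [0.5959, 0.0629, 0.3878]
tool_rot: [3.086, 0.556, 0.016]
contact_force: [-0.8, -0.1, 0.1]
opening: 0.0856
```

```bash
python3 - <<'E'
from h import *
import pickle
o=ctrl.get_obs(); p=ctrl.get_image('wrist'); pickle.dump((o,p),open('w2.pkl','wb'))
print(o['t'],o['tool_pos'],o['tool_rot'],o['q']); 
cv2.imwrite('pics/w2.png',cv2.cvtColor(cv2.resize(p['color'],None,fx=1.5,fy=1.5,interpolation=cv2.INTER_CUBIC),cv2.COLOR_RGB2BGR))
for q in ['wheel_mark','pointer_tip','handle_centre','t_handle','clamp_shoe']: print(q,[(np.round(d['bbox']*1.5 if hasattr(d['bbox'],'dtype') else np.array(d['bbox'])*1.5),round(d['p'],2)) for d in ctrl.spot_in(p,q)[:2]])
E
```

```text
3.8 [0.59586442 0.06292361 0.38783938] [3.08632125 0.55556706 0.01561322] [-0.01725826 -0.06030188  1.46946932 -0.00362862  1.72156365  1.19676935]
wheel_mark [(array([321., 156., 493., 315.]), 0.84), (array([289.,  11., 603., 312.]), 0.69)]
pointer_tip [(array([290.,  12., 604., 314.]), 0.96)]
handle_centre [(array([351., 233., 498., 308.]), 0.78)]
t_handle [(array([354., 232., 497., 303.]), 0.62)]
clamp_shoe [(array([353., 229., 493., 308.]), 0.63)]
```

View pics/w2.png

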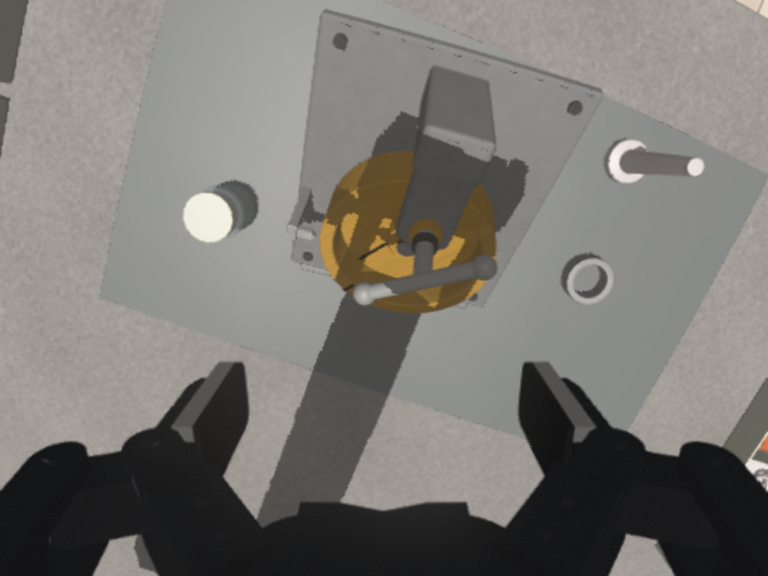

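```bash
cat > fit.py <<'E'
from h import *
import pickle
from scipy.optimize import least_squares
o1,p1=pickle.load(open('w1.pkl','rb'));o2,p2=pickle.load(open('w2.pkl','rb'))
n=np.array([-.5,0,.866]);u=np.array([.866,0,.5]);y=np.array([0,1.,0])
def model(v):
    cx,cy,cz,psi,th,q,h=v
    Rz=R.from_euler('z',psi).as_matrix(); c=np.array([cx,cy,cz])
    f=lambda a:c+Rz@a
    mark=f(75*.001*(np.cos(th)*y-np.sin(th)*u))   # th=angle of line from pointer towards downhill
    hc=.069*u+h*n; b=np.cos(q)*u-np.sin(q)*y
    return dict(tip=f(.078*y),mark=mark,b1=f(hc+.038*b),b2=f(hc-.038*b),hc=f(hc))
E
cat > fit1.py <<'E'
from fit import *
obs=[(p1,o1,'tip',(248,101)),(p2,o2,'tip',(315,235)),(p1,o1,'mark',(289,171)),(p2,o2,'mark',(346,290)),
(p1,o1,'b1',(278,116)),(p1,o1,'b2',(396,72)),(p2,o2,'b1',(363,295)),(p2,o2,'b2',(484,267))]
def ell(v,P,O):
    cx,cy,cz,psi=v[:4]; Rz=R.from_euler('z',psi).as_matrix(); a=np.linspace(0,6.28,400)[:,None]
    return proj(P,np.array([cx,cy,cz])+ (.075*(np.cos(a)*u+np.sin(a)*y))@Rz.T,O)*1.5
def res(v):
    m=model(v); r=[]
    for P,O,k,uv in obs: r+=list(proj(P,m[k],O)[0]*1.5-uv)
    e=ell(v,p1,o1); r+=[e[:,0].min()-257]
    e2=ell(v,p2,o2); r+=[e2[:,0].min()-320]
    r+=[(v[2]-.145)/.002]
    return np.array(r)
best=None
for psi in [-.2,.2,0]:
  for q in [1.2,2,1.6]:
    s=least_squares(res,[.59,.04,.145,psi,.7,q,.097],loss='soft_l1')
    if best is None or s.cost<best.cost: best=s
v=best.x; print(best.cost,np.round(v,4),np.round(np.rad2deg(v[3:6]),1)); print(np.round(res(v),1))
m=model(v)
for k in m: print(k,np.round(m[k],4))
for k,a,b in [('tip',(248,101),(315,235)),('mark',(289,171),(346,290)),('b1',(278,116),(363,295)),('b2',(396,72),(484,267))]:
    print(k,tri([ray(p1,np.array(a)/1.5,o1),ray(p2,np.array(b)/1.5,o2)]))
np.save('v.npy',v)
for i,(P,O) in enumerate([(p1,o1),(p2,o2)]):
    im=cv2.cvtColor(cv2.resize(P['color'],None,fx=1.5,fy=1.5,interpolation=cv2.INTER_CUBIC),cv2.COLOR_RGB2BGR)
    for x in ell(v,P,O): cv2.circle(im,tuple(int(t) for t in x),0,(255,0,0),-1)
    for k in m: cv2.circle(im,tuple(int(t) for t in proj(P,m[k],O)[0]*1.5),2,(0,0,255),-1)
    cv2.imwrite(f'pics/fit{i}.png',cv2.resize(im[0:340,160:560],None,fx=1.8,fy=1.8))
E
python3 fit1.py
```

```text
7.487332976083886 [0.5884 0.0368 0.1441 0.1485 0.9367 4.1261 0.0988] [  8.5  53.7 236.4]
[ 4.5  0.9  0.6 -0.5 -0.2  0.4 -0.  -0.1 -0.2 -0.1 -1.8 -0.4  0.9 -0.5
  0.8  0.8 -1.  -1.2 -0.4]
tip [0.5769 0.1139 0.1441]
mark [0.5301 0.073  0.1139]
b1 [0.576  0.0669 0.2536]
b2 [0.6213 0.0097 0.2746]
hc [0.5987 0.0383 0.2641]
tip (array([0.57718687, 0.11454091, 0.15199161]), [np.float64(0.0011653344909311207), np.float64(0.0011653344909311153)])
mark (array([0.530453  , 0.07287419, 0.11481243]), [np.float64(0.00016159010951253178), np.float64(0.00016159010951259274)])
b1 (array([0.57571231, 0.06710699, 0.25354215]), [np.float64(0.0003535668318956592), np.float64(0.0003535668318956281)])
b2 (array([0.62150124, 0.00911683, 0.27186915]), [np.float64(0.000499618528583554), np.float64(0.0004996185285836877)])
```

View pics/fit0.png

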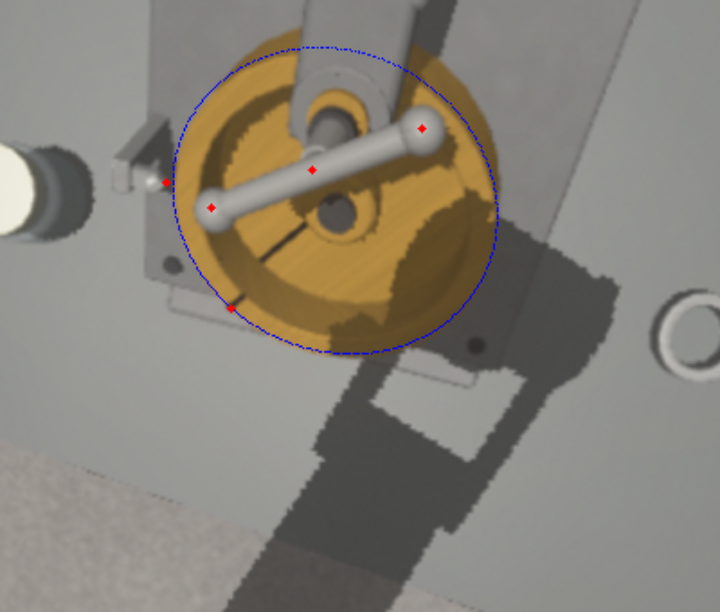

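View pics/fit1.png

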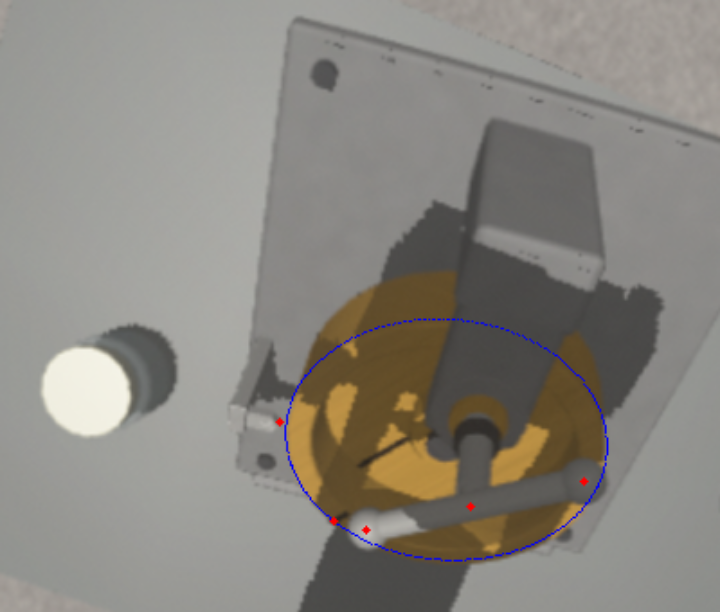

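```bash
cat > plan.py <<'E'
from fit import *
v=np.load('v.npy'); C=v[:3]; psi=v[3]; Rz=R.from_euler('z',psi).as_matrix()
def rim(al,depth=.020,r=.069):
    P=r*(-np.cos(al)*y+np.sin(al)*u); w=C+Rz@P-[0,0,depth]
    d=Rz@np.array([.866*np.sin(al),-np.cos(al),0]); ang=np.rad2deg(np.arctan2(d[1],d[0]))%180
    return w,ang   # jaw yaw mod 180
def jaw(o):
    Y=R.from_rotvec(o['tool_rot']).as_matrix()[:,1]; return np.rad2deg(np.arctan2(Y[1],Y[0]))%180
def clear(w,ang,m,hx,hy):
    # body half sizes hx across, hy along the jaw; bar segment distance
    a=np.deg2rad(ang); Y=np.array([np.cos(a),np.sin(a)]);X=np.array([-Y[1],Y[0]]); best=1
    for t in np.linspace(0,1,41):
        p=(m['b1']*(1-t)+m['b2']*t)[:2]-w[:2]; q=np.abs([p@X,p@Y])-[hx,hy]
        d=np.linalg.norm(np.maximum(q,0))+min(max(q),0); best=min(best,d-(.0075 if t in(0,1) else .005))
    return best
E
python3 - <<'E'
from plan import *
m=model(v)
for al in range(0,-100,-10):
    w,a=rim(np.deg2rad(al)); print(al,np.round(w,4),round(a,1),[round(1e3*clear(w,a,m,*h),1) for h in [(.038,.0425),(.0425,.038)]])
o=ctrl.get_obs(); print(o['tool_pos'],jaw(o))
E
```

```text
0 [ 0.5986 -0.0314  0.1241] 98.5 [np.float64(-12.7), np.float64(-8.2)]
-10 [ 0.5882 -0.0319  0.1181] 89.8 [np.float64(-8.2), np.float64(-3.7)]
-20 [ 0.5778 -0.0304  0.1123] 81.0 [np.float64(-3.6), np.float64(0.9)]
-30 [ 0.5677 -0.0267  0.1069] 71.9 [np.float64(1.4), np.float64(5.8)]
-40 [ 0.5582 -0.0212  0.1019] 62.5 [np.float64(7.0), np.float64(11.0)]
-50 [ 0.5497 -0.0138  0.0977] 52.6 [np.float64(12.8), np.float64(16.7)]
-60 [ 0.5423 -0.005   0.0942] 42.2 [np.float64(18.8), np.float64(22.9)]
-70 [0.5364 0.0051 0.0917] 31.3 [np.float64(16.0), np.float64(20.5)]
-80 [0.532  0.0162 0.0901] 20.0 [np.float64(8.7), np.float64(13.2)]
-90 [0.5293 0.028  0.0896] 8.5 [np.float64(1.9), np.float64(6.4)]
[0.59468029 0.0607101  0.39180345] 110.19634245138775
```

Request:
step_arm(moves=[[0.45,-0.009,-0.02,-0.01,-9.6],[0.45,-0.009,-0.02,-0.03,-9.6],[0.45,-0.009,-0.02,-0.04,-9.6],[0.45,-0.009,-0.02,-0.04,-9.6],[0.45,0,0,-0.04,-9.6],[0.45,0,0,0,0]])

```text
t: 4.85
tool_pos: [0.555, -0.0269, 0.2344]
tool_rot: [3.018, -0.801, 0.036]
contact_force: [-0.0, 0.5, 0.3]
opening: 0.0385
```

```bash
python3 - <<'E'
from plan import *
o=ctrl.get_obs(); print(o['t'],o['tool_pos'],jaw(o),o['q'],o['opening'])
p=ctrl.get_image('wrist');pickle.dump((o,p),open('w3.pkl','wb'))
cv2.imwrite('pics/w3.png',cv2.cvtColor(cv2.resize(p['color'],None,fx=1.5,fy=1.5,interpolation=cv2.INTER_CUBIC),cv2.COLOR_RGB2BGR))
E
```

```text
4.85 [ 0.55503662 -0.02687903  0.23439071] 60.266485787356046 [-0.17167326 -0.12714087  1.78303647 -0.02110969  1.46432711  1.91992001] 0.038484812957808714
```

View pics/w3.png

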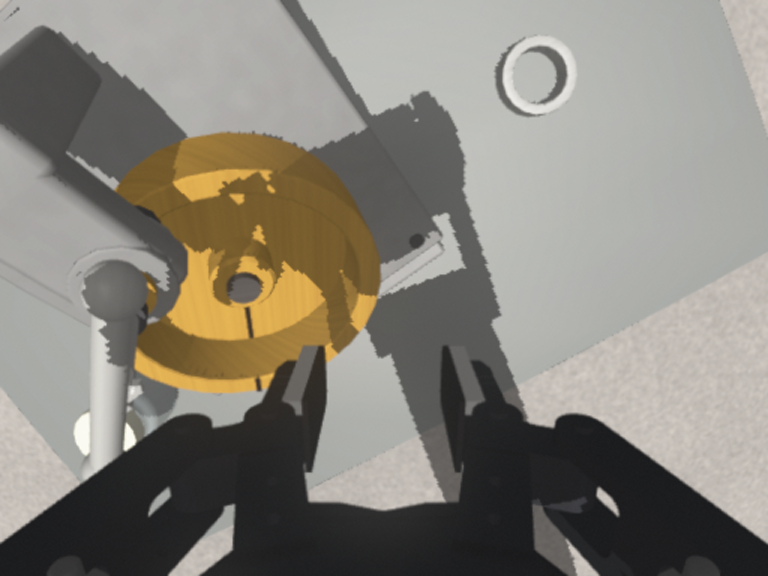

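Request:
step_arm(moves=[[0.45,0.003,0.006,-0.04,2],[0.45,0,0,-0.04,0],[0.45,0,0,-0.025,0],[0.45,0,0,0,0]])

```text
t: 5.4
tool_pos: [0.5688, -0.024, 0.1513]
tool_rot: [3.037, -0.73, 0.088]
contact_force: [-0.1, -0.3, -0.4]
opening: 0.0386
```

```bash
python3 - <<'E'
from plan import *
o=ctrl.get_obs(); print(o['t'],o['tool_pos'],jaw(o),o['contact_force'],o['opening'])
p=ctrl.get_image('wrist');pickle.dump((o,p),open('w4.pkl','wb'))
cv2.imwrite('pics/w4.png',cv2.cvtColor(cv2.resize(p['color'],None,fx=1.5,fy=1.5,interpolation=cv2.INTER_CUBIC),cv2.COLOR_RGB2BGR))
E
```

```text
5.4 [ 0.56883203 -0.02400055  0.15126607] 62.96130729102781 [-0.12182472 -0.34846814 -0.41432023] 0.038636388582154915
```

View pics/w4.png

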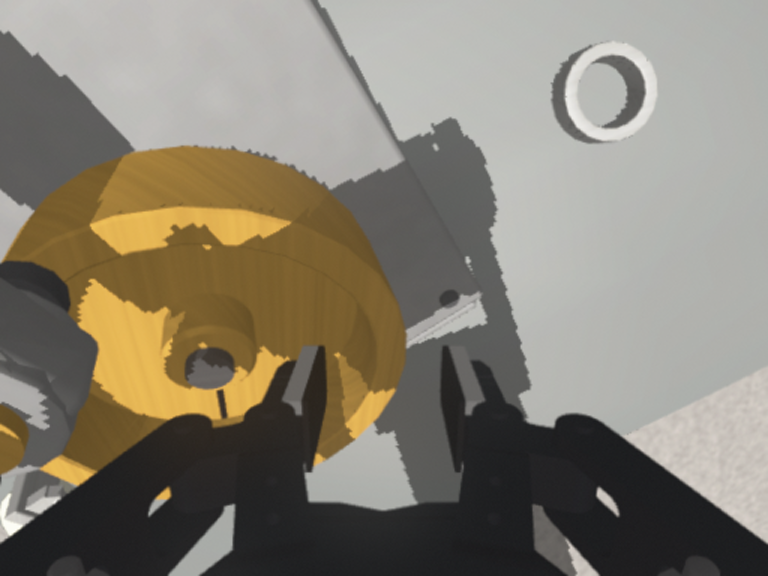

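```bash
python3 - <<'E'
from plan import *
for f in ['w1','w2','w3','w4']:
    o,p=pickle.load(open(f+'.pkl','rb')); M=R.from_rotvec(o['tool_rot']).as_matrix(); print(M[:,2], M[:,0])
o=ctrl.get_obs(); print(o['tool_pos'],o['dq'])
E
```

```text
[ 9.00419874e-03 -3.44149826e-04 -9.99959402e-01] [0.93399189 0.35719809 0.00828726]
[ 0.01079678 -0.00377433 -0.99993459] [0.93717971 0.34873586 0.00880285]
[ 0.01748725 -0.02433367 -0.99955093] [ 0.86818745 -0.49548754  0.02725148]
[ 0.05072658 -0.03002694 -0.99826109] [ 0.88925567 -0.45361126  0.05883177]
[ 0.57010145 -0.02418533  0.15316252] [ 0.00196349 -0.00897483 -0.01948788  0.0018113  -0.00642654  0.01331071]
```

Request:
step_arm(moves=[[0.45,-0.012,0.003,-0.005,0],[0.45,-0.002,0,-0.02,0],[0.45,-0.002,0,-0.02,0],[0.45,0,0,0,0]])

```text
t: 5.95
tool_pos: [0.5549, -0.0208, 0.1101]
tool_rot: [3.038, -0.727, 0.104]
contact_force: [-0.5, 0.1, 0.1]
opening: 0.0383
```

```bash
python3 - <<'E'
from plan import *
o=ctrl.get_obs(); print(o['t'],o['tool_pos'],jaw(o),o['contact_force'],o['opening'],R.from_rotvec(o['tool_rot']).as_matrix()[:,2])
p=ctrl.get_image('wrist');pickle.dump((o,p),open('w4.pkl','wb'))
cv2.imwrite('pics/w5.png',cv2.cvtColor(cv2.resize(p['color'],None,fx=1.5,fy=1.5,interpolation=cv2.INTER_CUBIC),cv2.COLOR_RGB2BGR))
E
```

```text
5.95 [ 0.55487273 -0.02081659  0.11013741] 63.09286386364606 [-0.46770503  0.14023122  0.10784456] 0.03828336607959245 [ 0.06102034 -0.03156049 -0.99763744]
```

View pics/w5.png

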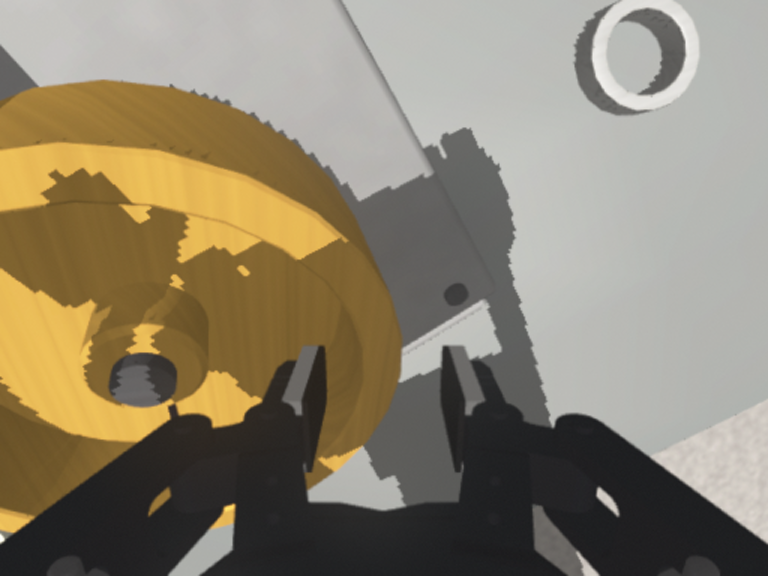

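Request:
step_arm(moves=[[0.45,0.003,0,-0.009,0],[0,0,0,0,0],[0,0,0,0,0],[0,0,0,0,0],[0,0,0,0,0]], newtons=30)

```text
t: 6.62
tool_pos: [0.5658, -0.0228, 0.106]
tool_rot: [3.037, -0.731, 0.135]
contact_force: [1.5, -3.2, -2.6]
opening: 0.0163
```

```bash
python3 - <<'E'
from plan import *
o=ctrl.get_obs(); print(o['t'],o['tool_pos'],jaw(o),o['contact_force'],o['opening'],R.from_rotvec(o['tool_rot']).as_matrix()[:,2])
p=ctrl.get_image('wrist');pickle.dump((o,p),open('w4.pkl','wb'))
cv2.imwrite('pics/w6.png',cv2.cvtColor(cv2.resize(p['color'],None,fx=1.5,fy=1.5,interpolation=cv2.INTER_CUBIC),cv2.COLOR_RGB2BGR))
for a in [-40,-50,-60,-70]: print(rim(np.deg2rad(a),.02))
E
```

```text
6.625 [ 0.56580753 -0.02283719  0.10601412] 62.93781359555811 [ 1.46393553 -3.19897012 -2.64873313] 0.016271539968013473 [ 0.08049758 -0.03438942 -0.99616139]
(array([ 0.55822673, -0.02116121,  0.10192392]), np.float64(62.50302074722025))
(array([ 0.54968452, -0.01383964,  0.09767156]), np.float64(52.6035889607023))
(array([ 0.54231846, -0.00497952,  0.09422222]), np.float64(42.19827953971742))
(array([0.53635237, 0.00514994, 0.0916807 ]), np.float64(31.303913886524327))
```

View pics/w6.png

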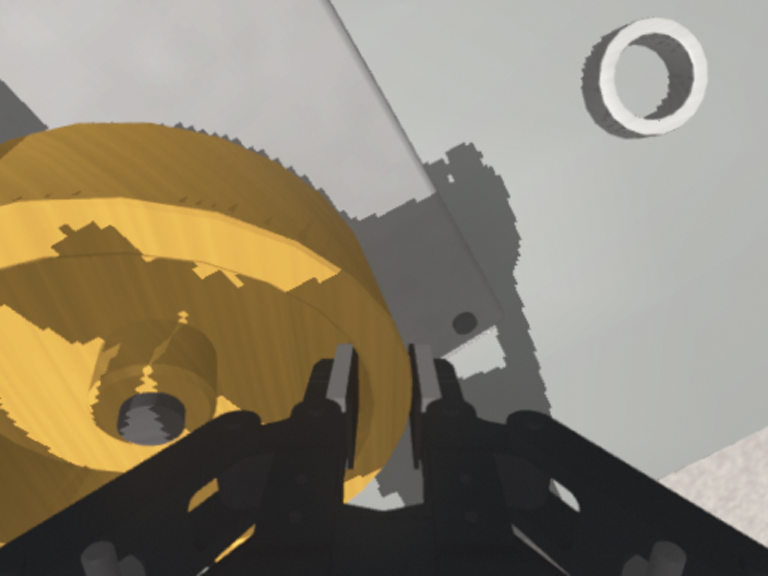

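Request:
step_arm(moves=[[0,-0.008,0.0045,-0.004,-7.5],[0,-0.007,0.0055,-0.0035,-7.8],[0,0,0,0,0]])

```text
t: 7.05
tool_pos: [0.5537, -0.0133, 0.1004]
tool_rot: [2.901, -1.135, 0.142]
contact_force: [0.3, -3.7, -2.9]
opening: 0.0166
```

```bash
python3 - <<'E'
from plan import *
o=ctrl.get_obs(); print(o['t'],o['tool_pos'],jaw(o),o['contact_force'],o['opening'],R.from_rotvec(o['tool_rot']).as_matrix()[:,2])
p=ctrl.get_image('wrist');pickle.dump((o,p),open('w4.pkl','wb'))
s=ctrl.get_image('side'); cv2.imwrite('pics/s7.png',cv2.cvtColor(cv2.resize(s['color'][140:260,190:340],None,fx=4,fy=4,interpolation=cv2.INTER_CUBIC),cv2.COLOR_RGB2BGR))
E
```

```text
7.05 [ 0.55365995 -0.01327057  0.10040105] 47.31138066921318 [ 0.32564832 -3.68104468 -2.88973927] 0.016572442241595063 [ 0.07617681 -0.05485686 -0.99558416]
```

View pics/s7.png

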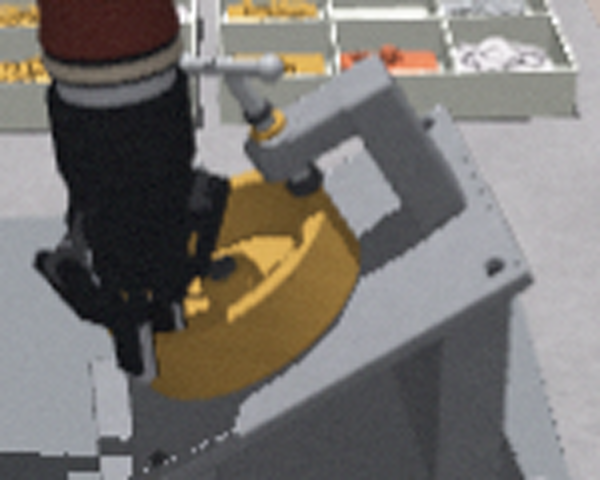

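Request:
step_arm(moves=[[0,-0.0085,0.0055,-0.004,-2],[0,-0.0055,0.0075,-0.002,-8.5],[0,-0.004,0.0075,-0.0015,-7.5],[0,0,0,0,0]])

```text
t: 7.65
tool_pos: [0.5413, 0.0033, 0.0962]
tool_rot: [2.668, -1.576, 0.16]
contact_force: [-2.2, -1.4, -0.4]
opening: 0.0169
```

```bash
python3 - <<'E'
from plan import *
o=ctrl.get_obs(); print(o['t'],o['tool_pos'],jaw(o),o['q'],o['contact_force'],o['opening'],R.from_rotvec(o['tool_rot']).as_matrix()[:,2])
p=ctrl.get_image('wrist');pickle.dump((o,p),open('w4.pkl','wb'))
cv2.imwrite('pics/w8.png',cv2.cvtColor(cv2.resize(p['color'],None,fx=1.5,fy=1.5,interpolation=cv2.INTER_CUBIC),cv2.COLOR_RGB2BGR))
E
```

```text
7.65 [0.5413368  0.00332014 0.09615257] 28.93788590834609 [-0.09032832 -0.06519875  1.96849281 -0.08609262  1.16294135  2.57842447] [-2.19651303 -1.35038141 -0.42483205] 0.01692290330825291 [ 0.06896402 -0.08550269 -0.99394832]
```

View pics/w8.png

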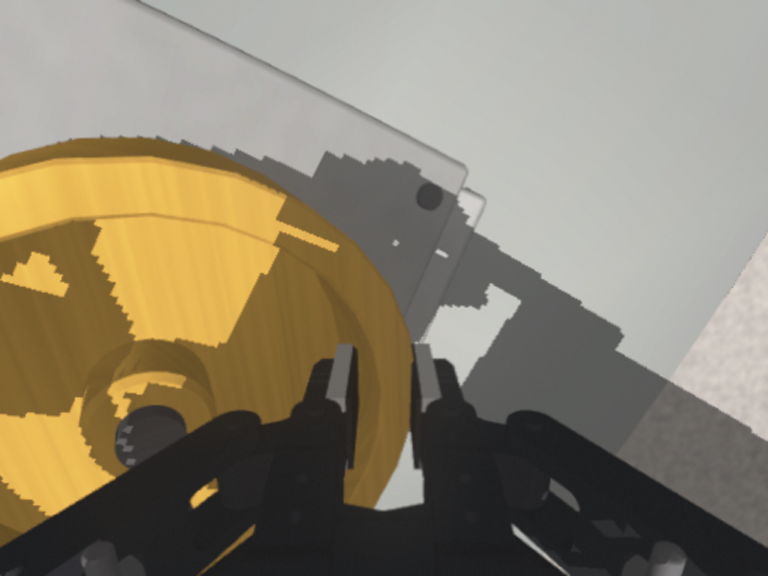

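Request:
step_arm(moves=[[0.45,0,0,0,0],[0.45,0,0,0,0],[0.45,0,0,0.03,0],[0.45,0,0,0.04,5],[0.45,0,-0.01,0.05,10],[0.45,0,-0.01,0.03,10],[0.45,0,0,0,0]])

```text
t: 8.57
tool_pos: [0.5384, -0.0182, 0.249]
tool_rot: [2.966, -0.941, 0.164]
contact_force: [-0.4, 0.4, -0.7]
opening: 0.0385
```

```bash
python3 - <<'E'
from plan import *
o=ctrl.get_obs(); print(o['t'],o['tool_pos'],jaw(o),o['q'],o['contact_force'],o['opening'],R.from_rotvec(o['tool_rot']).as_matrix()[:,2])
p=ctrl.get_image('wrist');pickle.dump((o,p),open('w9.pkl','wb'))
cv2.imwrite('pics/w9.png',cv2.cvtColor(cv2.resize(p['color'],None,fx=1.5,fy=1.5,interpolation=cv2.INTER_CUBIC),cv2.COLOR_RGB2BGR))
E
```

```text
8.575 [ 0.53841185 -0.01818619  0.24897854] 54.8365384068902 [-0.15014794 -0.22986103  1.85113165 -0.04214746  1.42026557  2.03900572] [-0.37298281  0.40919133 -0.70517299] 0.03847877829561422 [ 0.09257807 -0.05613836 -0.99412161]
```

View pics/w9.png

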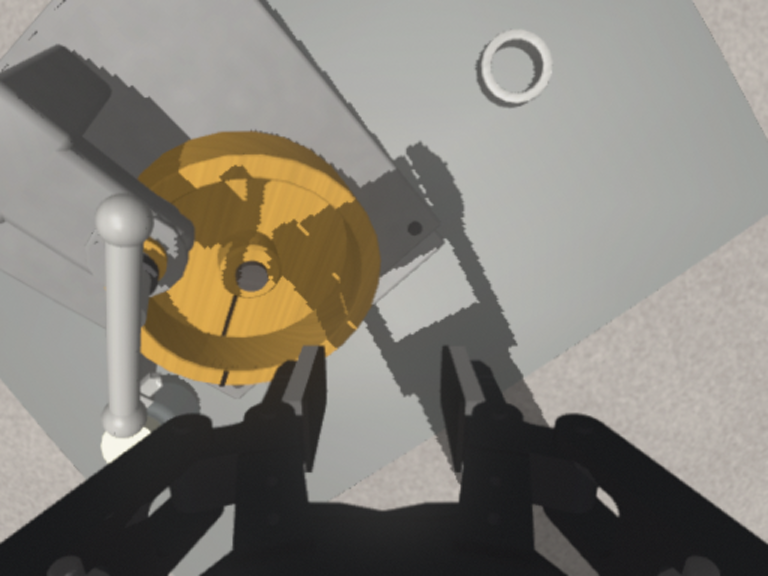

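```bash
cat >> plan.py <<'E'
def markang(p,o,uv,below=0.):
    c,d=ray(p,np.array(uv)/1.5,o); nw=Rz@n; Cp=C-below*nw
    X=c+d*((Cp-c)@nw/(d@nw)); f=Rz.T@(X-Cp)
    return np.rad2deg(np.arctan2(-f@u,f@y)), np.hypot(f@u,f@y)
E
python3 - <<'E'
from plan import *
o,p=pickle.load(open('w9.pkl','rb'))
print(markang(p,o,(223,384)),markang(p,o,(235,297),.035))
o3,p3=pickle.load(open('w3.pkl','rb')); print(markang(p3,o3,(259,390)),markang(p3,o3,(247,310),.035))
E
```

```text
(np.float64(27.796680690131545), np.float64(0.07490801766597287)) (np.float64(29.77311815657122), np.float64(0.03210441767002346))
(np.float64(52.10091999183138), np.float64(0.07679280647147045)) (np.float64(53.23503049642146), np.float64(0.039799374698750445))
```

Request:
step_arm(moves=[[0.45,0.01,-0.002,-0.03,4],[0.45,0.003,-0.001,-0.04,4],[0.45,0,0,-0.03,0],[0.45,0,0,0,0]])

```text
t: 9.12
tool_pos: [0.5464, -0.0183, 0.1359]
tool_rot: [3.031, -0.74, 0.143]
contact_force: [-0.3, 0.3, 0.1]
opening: 0.0382
```

Request:
step_arm(moves=[[0.45,0.012,-0.003,-0.004,0],[0.45,0.001,-0.001,-0.018,0],[0.45,0,0,-0.01,0],[0.45,0,0,0,0]])

```text
t: 9.62
tool_pos: [0.5585, -0.0212, 0.1014]
tool_rot: [3.03, -0.744, 0.139]
contact_force: [-0.1, -0.0, 0.4]
opening: 0.0383
```

Request:
step_arm(moves=[[0,0,0,0,0],[0,0,0,0,0],[0,0,0,0,0],[0,0,0,0,0]], newtons=35)

```text
t: 10.12
tool_pos: [0.5647, -0.022, 0.1049]
tool_rot: [3.031, -0.751, 0.168]
contact_force: [3.6, -3.0, -4.9]
opening: 0.0163
```

```bash
python3 - <<'E'
from plan import *
o=ctrl.get_obs(); print(o['t'],o['tool_pos'],jaw(o),o['q'],o['contact_force'],o['opening'],R.from_rotvec(o['tool_rot']).as_matrix()[:,2])
for a in [-40,-48,-56,-64,-72,-76]: print(a,rim(np.deg2rad(a),.02))
E
```

```text
10.125 [ 0.56465709 -0.02199528  0.10487871] 62.21656162991266 [-0.15887618 -0.04248494  1.93070984 -0.02584268  1.14744792  1.90683   ] [ 3.56412768 -2.96323438 -4.86453626] 0.016336238280037826 [ 0.10075704 -0.04000308 -0.99410652]
-40 (array([ 0.55822673, -0.02116121,  0.10192392]), np.float64(62.50302074722025))
-48 (array([ 0.55130671, -0.01543488,  0.0984616 ]), np.float64(54.6232383857714))
-56 (array([ 0.54510853, -0.00869192,  0.0954983 ]), np.float64(46.42168353576113))
-64 (array([ 0.53975286, -0.00106359,  0.0930917 ]), np.float64(37.89571753909618))
-72 (array([0.53534392, 0.00730164, 0.09128865]), np.float64(29.073324024220256))
-76 (array([0.53352206, 0.01171019, 0.09062489]), np.float64(24.56894935671184))
```

Request:
step_arm(moves=[[0,-0.008,0.0055,-0.004,-7],[0,-0.007,0.0065,-0.003,-7.5],[0,-0.0065,0.0075,-0.003,-8],[0,-0.0055,0.008,-0.002,-8],[0,-0.002,0.002,0,0]])

```text
t: 10.75
tool_pos: [0.5423, 0.0019, 0.0957]
tool_rot: [2.685, -1.534, 0.194]
contact_force: [6.2, -9.8, -12.1]
opening: 0.0167
```

```bash
python3 - <<'E'
from plan import *
o=ctrl.get_obs(); print(o['t'],o['tool_pos'],jaw(o),o['q'],o['contact_force'],o['opening'],R.from_rotvec(o['tool_rot']).as_matrix()[:,2])
p=ctrl.get_image('wrist');pickle.dump((o,p),open('w10.pkl','wb'))
for n_ in ['scene','side']:
    s=ctrl.get_image(n_); cv2.imwrite(f'pics/{n_}10.png',cv2.cvtColor(cv2.resize(s['color'][140:260,190:340],None,fx=4,fy=4,interpolation=cv2.INTER_CUBIC),cv2.COLOR_RGB2BGR))
E
```

```text
10.75 [0.54227052 0.00194242 0.09565711] 30.623187125544064 [-0.08596246 -0.07339174  1.97856878 -0.10128424  1.14244097  2.56051282] [  6.15384146  -9.78238031 -12.06029191] 0.016747460146290916 [ 0.08711745 -0.09982399 -0.991184  ]
```

View pics/scene10.png

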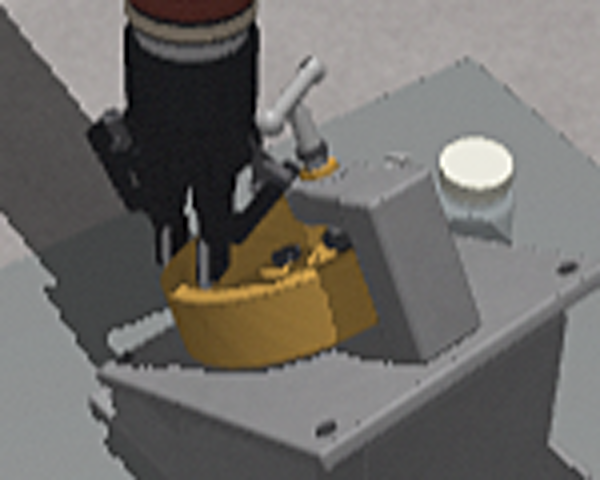

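View pics/side10.png

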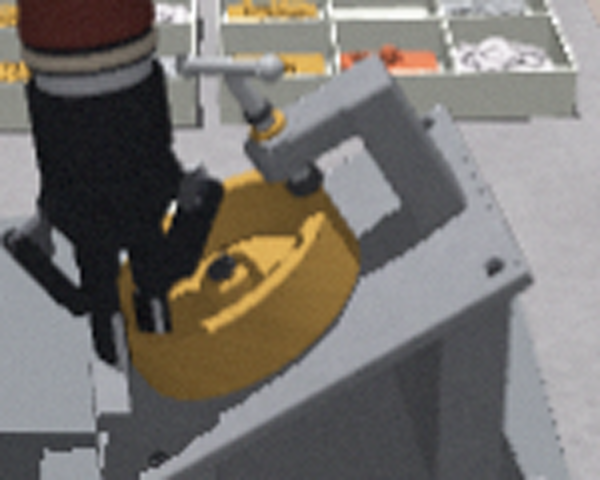

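Request:
step_arm(moves=[[0,-0.003,0.005,0,-3],[0,0,0,0,0],[0.45,0,0,0,0],[0.45,0,0,0,0],[0.45,0,0,0.03,0],[0.45,0,0,0.04,5],[0.45,0,-0.01,0.05,10],[0.45,0,-0.01,0.03,10],[0.45,0,0,0,0]])

```text
t: 12.02
tool_pos: [0.5376, -0.015, 0.2503]
tool_rot: [2.956, -0.972, 0.21]
contact_force: [0.3, -0.9, -0.0]
opening: 0.0383
```

```bash
python3 - <<'E'
from plan import *
o=ctrl.get_obs(); print(o['t'],o['tool_pos'],jaw(o),o['q'],o['contact_force'],o['opening'],R.from_rotvec(o['tool_rot']).as_matrix()[:,2])
p=ctrl.get_image('wrist');pickle.dump((o,p),open('w11.pkl','wb'))
cv2.imwrite('pics/w11.png',cv2.cvtColor(cv2.resize(p['color'],None,fx=1.5,fy=1.5,interpolation=cv2.INTER_CUBIC),cv2.COLOR_RGB2BGR))
E
```

```text
12.025 [ 0.5376076  -0.01504891  0.25028382] 53.677163260279826 [-0.14258346 -0.25209188  1.86903613 -0.04616222  1.39621631  2.0686508 ] [ 0.29490301 -0.86861522 -0.03638655] 0.03825212466168433 [ 0.1203698  -0.06319028 -0.99071595]
```

View pics/w11.png

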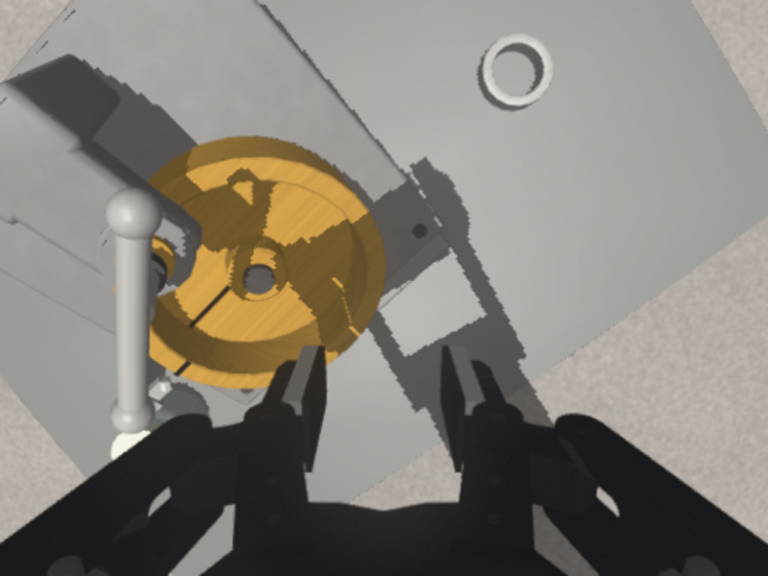

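```bash
python3 - <<'E'
from plan import *
o,p=pickle.load(open('w11.pkl','rb'))
print(markang(p,o,(177,374)),markang(p,o,(194,323),.035),proj(p,model(v)['tip'],o)*1.5)
im=cv2.cvtColor(p['color'],cv2.COLOR_RGB2BGR)[170:290,60:200]; cv2.imwrite('pics/w11c.png',cv2.resize(im,None,fx=5,fy=5,interpolation=cv2.INTER_CUBIC))
E
```

```text
(np.float64(1.037072468982437), np.float64(0.07460792968821907)) (np.float64(1.7546320666602226), np.float64(0.05875990479991357)) [[171.4486556  376.81186225]]
```

View pics/w11c.png

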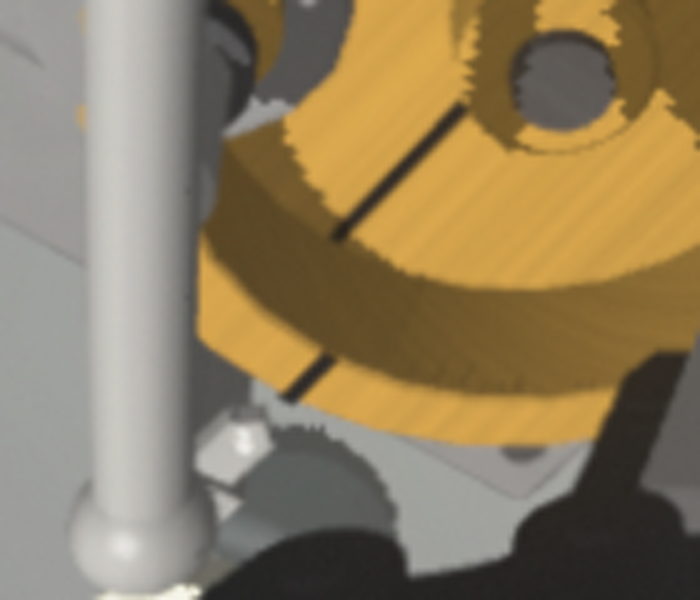

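```bash
python3 - <<'E'
from plan import *
o,p=pickle.load(open('w11.pkl','rb'))
f=lambda x,y:((60+x/5)*1.5,(170+y/5)*1.5)
for a in [(288,400),(330,360),(262,430),(255,425),(268,432)]: print(a,markang(p,o,f(*a)))
o1,p1=pickle.load(open('w1.pkl','rb'))
for a in [(250,101),(249,100),(252,102)]: print(markang(p1,o1,a))
o2,p2=pickle.load(open('w2.pkl','rb'))
for a in [(315,234),(314,233)]: print(markang(p2,o2,a))
E
```

```text
(288, 400) (np.float64(1.1516302517888164), np.float64(0.07540784710337639))
(330, 360) (np.float64(1.8350374118217707), np.float64(0.06431501360144844))
(262, 430) (np.float64(1.2884960698800982), np.float64(0.08337212474087342))
(255, 425) (np.float64(0.14520246129444317), np.float64(0.08303070368331554))
(268, 432) (np.float64(2.064977706521908), np.float64(0.08324747268875009))
(np.float64(-0.2193328870879004), np.float64(0.08007713144772247))
(np.float64(-0.7106308009533662), np.float64(0.08092005710533677))
(np.float64(0.14829892076210122), np.float64(0.0783957902010567))
(np.float64(-0.29574924252201745), np.float64(0.07851613633541889))
(np.float64(-0.9231241793982301), np.float64(0.07944245892322858))
```

Request:
step_arm(moves=[[0.45,-0.01,0,0.04,10.3],[0.45,-0.005,0,0.05,10.3],[0.45,0,0,0.02,10.3],[0.45,0,0,0,10.3],[0.45,0,0,0,10.3],[0.45,0,0,0,10.3],[0.45,0,0,0,10.3],[0.45,0,0,0,10.3],[0.45,0,0,0,10.3],[0.45,0,0,0,10.3],[0.45,0,0,0,10.3],[0.45,0,0,0,10.3],[0.45,0,0,0,10.3],[0.45,0,0,0,10.3],[0.45,0,0,0,10.3],[0.45,0,0,0,10.3],[0.45,0,0,0,0]])

```text
t: 14.2
tool_pos: [0.5099, -0.0026, 0.3131]
tool_rot: [-1.232, -2.745, 0.024]
contact_force: [0.3, -0.2, -0.2]
opening: 0.0383
```

```bash
python3 - <<'E'
from plan import *
o=ctrl.get_obs(); print(o['t'],o['tool_pos'],jaw(o),o['q'],o['contact_force'],o['wrist_torque'],R.from_rotvec(o['tool_rot']).as_matrix()[:,2])
p=ctrl.get_image('wrist');pickle.dump((o,p),open('w12.pkl','wb'))
cv2.imwrite('pics/w12.png',cv2.cvtColor(cv2.resize(p['color'],None,fx=1.5,fy=1.5,interpolation=cv2.INTER_CUBIC),cv2.COLOR_RGB2BGR))
E
```

```text
14.2 [ 0.5099471  -0.0025519   0.31312335] 41.887919569482676 [-0.16131768 -0.17168427  1.69723977  0.0188625   1.74887348 -0.88630848] [ 0.28348773 -0.21706804 -0.15406828] [-0.04499512 -0.09756783 -0.02272757] [-0.12775263  0.0395967  -0.99101532]
```

View pics/w12.png

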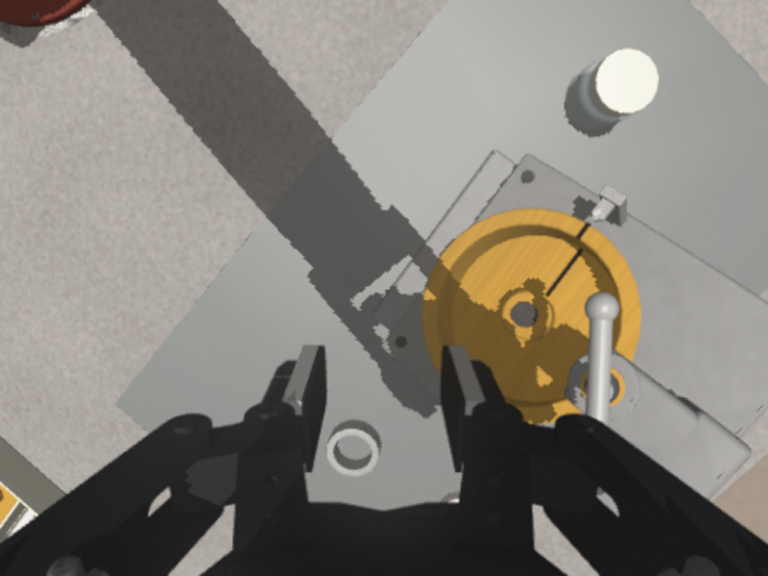

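```bash
cat >> plan.py <<'E'
HC=np.array([.5987,.0383,.2634]); Q0=0.985
def ball(q,q0=Q0):
    return HC+Rz@(.038*(np.cos(q)*u-np.sin(q)*y)-.020*(q-q0)/(2*np.pi)*n)
def jawq(q):
    d=Rz@(np.cos(q)*u-np.sin(q)*y); return (np.rad2deg(np.arctan2(d[1],d[0]))+90)%180
E
python3 - <<'E'
from plan import *
o,p=pickle.load(open('w12.pkl','rb'));m=model(v)
for k in m: print(k,proj(p,m[k],o)*1.5)
f=lambda a:markang(p,o,a)
print(f((588,224)),f((582,236)),f((597,213)))
print(ball(Q0),jawq(Q0),o['tool_pos'],jaw(o))
q=Q0
for i in range(18): print(round(np.rad2deg(q-Q0)),np.round(ball(q),4),round(jawq(q),1)); q+=np.deg2rad(10)
im=cv2.cvtColor(p['color'],cv2.COLOR_RGB2BGR)[110:250,330:470]; cv2.imwrite('pics/w12c.png',cv2.resize(im,None,fx=4.2,fy=4.2,interpolation=cv2.INTER_CUBIC))
E
```

```text
tip [[591.57655259 220.32714971]]
mark [[491.00781602 216.37714569]]
b1 [[603.30892701 308.56688474]]
b2 [[595.17727724 480.22582044]]
hc [[599.87295317 393.71220478]]
(np.float64(0.3691787372235034), np.float64(0.0747595201758148)) (np.float64(-0.869584049299857), np.float64(0.06603946407222662)) (np.float64(-0.03240494937322925), np.float64(0.083881015176283))
[0.62137778 0.0096756  0.2739044 ] 38.38814548805627 [ 0.5099471  -0.0025519   0.31312335] 41.887919569482676
0 [0.6214 0.0097 0.2739] 38.4
10 [0.6171 0.0058 0.2705] 29.2
20 [0.6123 0.003  0.2669] 20.3
30 [0.6072 0.0012 0.2631] 11.6
40 [6.017e-01 6.000e-04 2.593e-01] 2.9
50 [0.5963 0.0011 0.2556] 174.2
60 [0.5909 0.0027 0.2521] 165.2
70 [0.5858 0.0055 0.2487] 155.9
80 [0.5812 0.0092 0.2458] 146.2
90 [0.5772 0.0138 0.2432] 136.0
100 [0.5739 0.0192 0.2412] 125.2
110 [0.5714 0.0252 0.2396] 114.1
120 [0.5699 0.0316 0.2387] 102.6
130 [0.5693 0.0382 0.2383] 91.1
140 [0.5697 0.0448 0.2384] 79.7
150 [0.5712 0.0513 0.2392] 68.6
160 [0.5736 0.0574 0.2404] 58.1
170 [0.5769 0.0629 0.2421] 48.0
```

View pics/w12c.png

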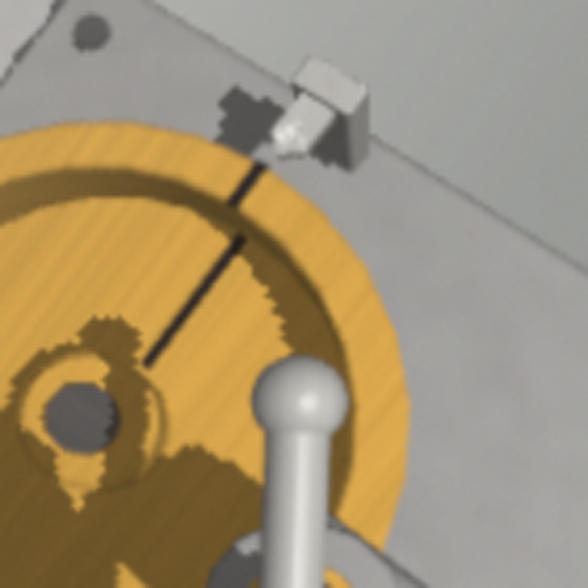

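Request:
step_arm(moves=[[0.45,0.037,0.004,0.002,-1],[0.45,0.037,0.004,0.002,-1],[0.45,0.037,0.004,0.002,-1],[0.45,0,0,0,0]])

```text
t: 14.75
tool_pos: [0.6222, 0.0104, 0.3141]
tool_rot: [-1.325, -2.693, 0.023]
contact_force: [-0.5, 0.4, 0.5]
opening: 0.0381
```

```bash
python3 - <<'E'
from plan import *
o=ctrl.get_obs(); print(o['t'],o['tool_pos'],jaw(o),o['q'][5],o['contact_force'],o['wrist_torque'],R.from_rotvec(o['tool_rot']).as_matrix()[:,2])
p=ctrl.get_image('wrist');pickle.dump((o,p),open('w13.pkl','wb'))
m=model(v)
im=cv2.cvtColor(cv2.resize(p['color'],None,fx=1.5,fy=1.5,interpolation=cv2.INTER_CUBIC),cv2.COLOR_RGB2BGR)
for k in m: cv2.circle(im,tuple(int(t) for t in proj(p,m[k],o)[0]*1.5),3,(0,0,255),-1)
cv2.imwrite('pics/w13.png',im)
E
```

```text
14.75 [0.62218298 0.01042357 0.31405219] 37.856487312358546 -0.7700260737884045 [-0.53531801  0.44494954  0.45691914] [ 0.00277102 -0.08202114  0.00048591] [-0.13250037  0.04813573 -0.99001344]
```

View pics/w13.png

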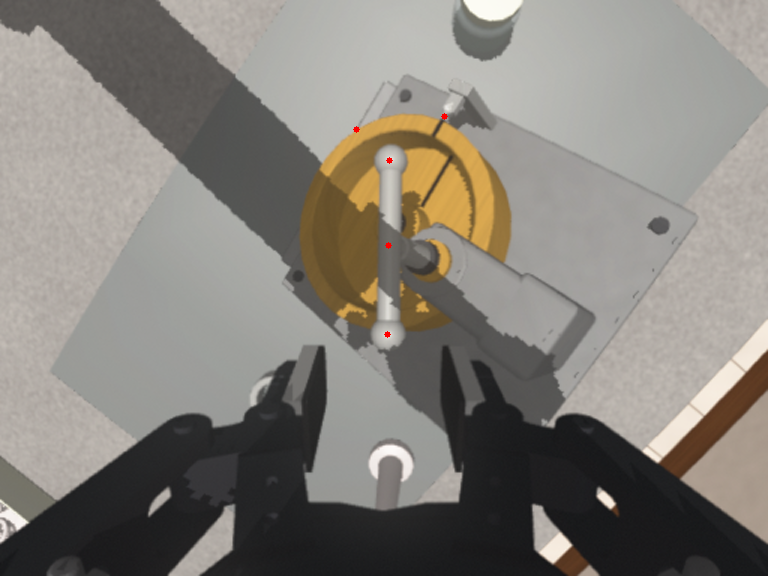

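Request:
step_arm(moves=[[0.45,-0.002,0,-0.018,0],[0.45,0,0,-0.018,0],[0.45,0,0,-0.013,0],[0.45,0,0,0,0]])

```text
t: 15.3
tool_pos: [0.6156, 0.0103, 0.2603]
tool_rot: [-1.327, -2.687, 0.025]
contact_force: [-0.7, 0.3, 0.1]
opening: 0.0387
```

Request:
step_arm(moves=[[0.45,0.004,0,0,0],[0,0,0,0,0],[0,0,0,0,0],[0,0,0,0,0],[0,0,0,0,0]], newtons=50)

```text
t: 15.92
tool_pos: [0.62, 0.01, 0.2618]
tool_rot: [-1.328, -2.689, 0.025]
contact_force: [-1.2, -0.8, -0.9]
opening: 0.0115
```

```bash
cat > st.py <<'E'
from plan import *
o=ctrl.get_obs(); Z=R.from_rotvec(o['tool_rot']).as_matrix()[:,2]
B=o['tool_pos']-.012*Z
# estimate q from ball position
qs=np.linspace(Q0-.5,Q0+3.5,2000); k=np.argmin([np.linalg.norm(ball(a)-B) for a in qs]); q=qs[k]
t=-(Rz@(np.sin(q)*u+np.cos(q)*y)); F=o['contact_force']
print('t',o['t'],'tcp',np.round(o['tool_pos'],4),'jaw',round(jaw(o),1),'want',round(jawq(q),1),'q6',round(o['q'][5],2),'open',round(o['opening'],4))
print('turned deg',round(np.rad2deg(q-Q0),1),'err',np.round(B-ball(q),4),'F',np.round(F,1),'Ftan',round(float(F@t),1),'Frad',round(float(F@(Rz@(np.cos(q)*u-np.sin(q)*y))),1),'Fn',round(float(F@(Rz@n)),1),'tau',np.round(o['wrist_torque'],2),'Z',np.round(Z,3))
# moment about screw axis at handle centre: force * arm + wrist torque
r=B-(HC); nw=Rz@n
print('torque about n: Fxr',round(float(np.cross(r,F)@nw),3),' +wt',round(float(np.cross(o['tool_pos']-HC,F)@nw+np.array(o['wrist_torque'])@nw),3))
E
python3 st.py
```

```text
t 15.925 tcp [0.62   0.01   0.2618] jaw 37.7 want 38.3 q6 -0.77 open 0.0115
turned deg 0.1 err [ 0.0003 -0.0001 -0.0002] F [-1.2 -0.8 -0.9] Ftan 1.7 Frad -0.4 Fn -0.1 tau [-0.11  0.03  0.04] Z [-0.135  0.048 -0.99 ]
torque about n: Fxr -0.064  +wt 0.027
```

```bash
python3 - <<'E'
from plan import *
p=ctrl.get_image('wrist')
cv2.imwrite('pics/w14.png',cv2.cvtColor(cv2.resize(p['color'],None,fx=1.5,fy=1.5,interpolation=cv2.INTER_CUBIC),cv2.COLOR_RGB2BGR))
s=ctrl.get_image('scene'); cv2.imwrite(f'pics/sc14.png',cv2.cvtColor(cv2.resize(s['color'][110:230,210:340],None,fx=4.5,fy=4.5,interpolation=cv2.INTER_CUBIC),cv2.COLOR_RGB2BGR))
E
```

```text
(no output)
```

View pics/w14.png

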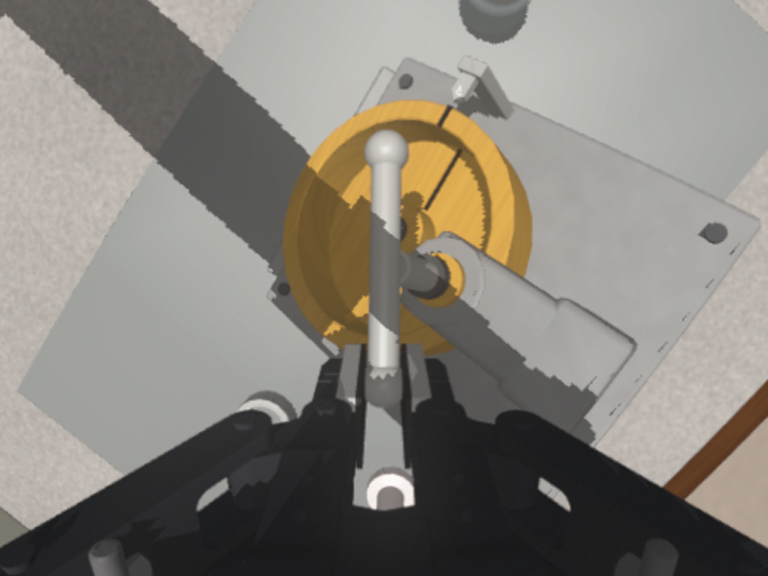

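View pics/sc14.png

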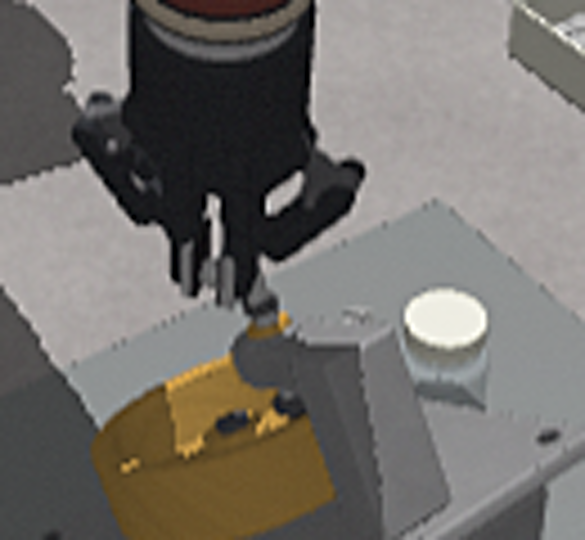

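Request:
step_arm(moves=[[0,-0.0043,-0.0039,-0.0034,-9.2],[0,-0.0048,-0.0028,-0.0036,-8.9],[0,-0.0051,-0.0018,-0.0038,-8.7],[0,0,0,0,0]])

```text
t: 16.52
tool_pos: [0.6114, 0.0063, 0.2564]
tool_rot: [-1.932, -2.306, -0.055]
contact_force: [1.3, 1.4, -4.2]
opening: 0.0113
```

```bash
python3 st.py
```

```text
t 16.525 tcp [0.6114 0.0063 0.2564] jaw 10.3 want 22.3 q6 -0.33 open 0.0113
turned deg 17.8 err [-0.0011  0.0014  0.0006] F [ 1.3  1.4 -4.2] Ftan 0.4 Frad -1.4 Fn -4.4 tau [ 0.07 -0.03  0.14] Z [-0.077  0.113 -0.991]
torque about n: Fxr -0.016  +wt 0.061
```

Request:
step_arm(moves=[[0,-0.0065,-0.0045,-0.006,0],[0,-0.007,-0.0015,-0.005,-8],[0,-0.007,0,-0.005,-9],[0,0,0,0,0]])

```text
t: 17.02
tool_pos: [0.6033, 0.0022, 0.2502]
tool_rot: [-2.283, -2.012, -0.133]
contact_force: [2.8, -0.7, -5.4]
opening: 0.0108
```

```bash
python3 st.py
```

```text
t 17.025 tcp [0.6033 0.0022 0.2502] jaw 172.8 want 6.6 q6 -0.06 open 0.0108
turned deg 35.8 err [-0.0008 -0.      0.0012] F [ 2.8 -0.7 -5.4] Ftan 0.4 Frad 1.1 Fn -6.0 tau [-0.19 -0.41  0.05] Z [ 0.002  0.129 -0.992]
torque about n: Fxr -0.015  +wt 0.16
```

Request:
step_arm(moves=[[0,-0.009,0,-0.006,-3],[0,-0.009,0.0015,-0.006,-5],[0,-0.0085,0.003,-0.0055,-6]])

```text
t: 17.4
tool_pos: [0.5914, 0.0028, 0.2425]
tool_rot: [-2.557, -1.731, -0.2]
contact_force: [14.6, -5.7, -0.6]
opening: 0.0109
```

```bash
python3 st.py
```

```text
t 17.4 tcp [0.5914 0.0028 0.2425] jaw 158.1 want 166.9 q6 0.19 open 0.0109
turned deg 58.1 err [-0.0014 -0.0009  0.0017] F [14.6 -5.7 -0.6] Ftan -13.7 Frad 2.3 Fn -7.3 tau [-0.76 -2.23 -0.37] Z [ 0.08   0.112 -0.99 ]
torque about n: Fxr 0.534  +wt 0.782
```

Request:
step_arm(moves=[[0,-0.008,0.0045,-0.006,-4],[0,-0.0075,0.006,-0.005,-8],[0,-0.006,0.007,-0.004,-8]])

```text
t: 17.77
tool_pos: [0.5824, 0.0082, 0.2374]
tool_rot: [2.85, 1.246, 0.244]
contact_force: [9.4, -14.6, -1.0]
opening: 0.0116
```

```bash
python3 st.py
```

```text
t 17.775 tcp [0.5824 0.0082 0.2374] jaw 136.9 want 149.1 q6 0.59 open 0.0116
turned deg 77.1 err [-0.0019 -0.0003  0.0027] F [  9.4 -14.6  -1. ] Ftan -15.0 Frad 7.6 Fn -4.4 tau [-2.19 -1.28 -0.36] Z [ 0.152  0.042 -0.988]
torque about n: Fxr 0.576  +wt 1.503
```

Request:
step_arm(moves=[[0,-0.006,0.0065,-0.005,-4],[0,-0.005,0.008,-0.004,-8],[0,-0.004,0.009,-0.003,-8]])

```text
t: 18.15
tool_pos: [0.575, 0.0159, 0.2335]
tool_rot: [2.959, 0.69, 0.245]
contact_force: [2.0, -18.0, -1.0]
opening: 0.0117
```

```bash
python3 st.py
```

```text
t 18.15 tcp [0.575  0.0159 0.2335] jaw 115.8 want 130.1 q6 1.04 open 0.0117
turned deg 95.5 err [-0.0024 -0.0002  0.0033] F [  2. -18.  -1.] Ftan -15.5 Frad 9.5 Fn -0.5 tau [-2.65 -0.27 -0.4 ] Z [ 0.177 -0.054 -0.983]
torque about n: Fxr 0.597  +wt 1.657
```

Request:
step_arm(moves=[[0,0,0,0,0],[0,0,0,0,0]])

```text
t: 18.4
tool_pos: [0.5754, 0.0122, 0.2335]
tool_rot: [2.952, 0.686, 0.245]
contact_force: [-0.6, -2.2, -1.1]
opening: 0.0114
```

```bash
python3 st.py; python3 - <<'E'
from plan import *
s=ctrl.get_image('side'); cv2.imwrite(f'pics/sd15.png',cv2.cvtColor(cv2.resize(s['color'][130:250,200:330],None,fx=4.5,fy=4.5,interpolation=cv2.INTER_CUBIC),cv2.COLOR_RGB2BGR))
E
```

```text
t 18.4 tcp [0.5754 0.0122 0.2335] jaw 115.6 want 134.9 q6 1.04 open 0.0114
turned deg 91.0 err [-0.0035 -0.0014  0.0022] F [-0.6 -2.2 -1.1] Ftan -1.0 Frad 2.3 Fn -0.5 tau [-0.18 -0.06 -0.05] Z [ 0.179 -0.062 -0.982]
torque about n: Fxr 0.042  +wt 0.102
```

View pics/sd15.png

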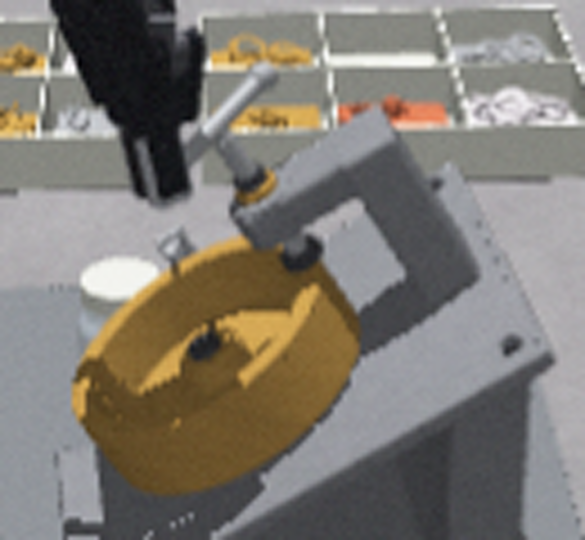

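Request:
step_arm(moves=[[0,-0.003,0.009,-0.004,-2],[0,-0.0025,0.0095,-0.003,-5],[0,-0.0015,0.01,-0.002,-7]])

```text
t: 18.82
tool_pos: [0.5698, 0.0241, 0.2316]
tool_rot: [2.959, 0.296, 0.214]
contact_force: [-1.7, -21.4, -1.2]
opening: 0.0114
```

```bash
python3 st.py
```

```text
t 18.825 tcp [0.5698 0.0241 0.2316] jaw 100.8 want 112.6 q6 1.38 open 0.0114
turned deg 111.3 err [-0.0032 -0.0002  0.0038] F [ -1.7 -21.4  -1.2] Ftan -19.4 Frad 9.1 Fn 1.4 tau [-3.02  0.34 -0.49] Z [ 0.158 -0.144 -0.977]
torque about n: Fxr 0.757  +wt 1.883
```

Request:
step_arm(moves=[[0,0,0.0095,-0.004,-1],[0,0.0005,0.01,-0.003,-4],[0,0.001,0.01,-0.002,-7]])

```text
t: 19.2
tool_pos: [0.5669, 0.0316, 0.2304]
tool_rot: [2.911, -0.041, 0.155]
contact_force: [-3.8, -23.1, -1.0]
opening: 0.0113
```

```bash
python3 st.py
```

```text
t 19.2 tcp [0.5669 0.0316 0.2304] jaw 87.7 want 97.7 q6 1.67 open 0.0113
turned deg 124.3 err [-0.0038 -0.0001  0.0036] F [ -3.8 -23.1  -1. ] Ftan -22.4 Frad 6.4 Fn 2.7 tau [-3.44  0.57 -0.72] Z [ 0.102 -0.226 -0.969]
torque about n: Fxr 0.887  +wt 2.02
```

Request:
step_arm(moves=[[0,0,0,0,0]])

```text
t: 19.32
tool_pos: [0.5669, 0.0287, 0.2301]
tool_rot: [2.904, -0.044, 0.154]
contact_force: [6.0, -4.7, -8.2]
opening: 0.0111
```

```bash
python3 st.py; python3 - <<'E'
from plan import *
o=ctrl.get_obs();p=ctrl.get_image('wrist');pickle.dump((o,p),open('w16.pkl','wb'))
cv2.imwrite('pics/w16.png',cv2.cvtColor(cv2.resize(p['color'],None,fx=1.5,fy=1.5,interpolation=cv2.INTER_CUBIC),cv2.COLOR_RGB2BGR))
a=[]
for n_ in ['scene','side']:
    s=ctrl.get_image(n_); a.append(cv2.cvtColor(cv2.resize(s['color'][130:240,205:305],None,fx=4,fy=4.5,interpolation=cv2.INTER_CUBIC),cv2.COLOR_RGB2BGR)); pickle.dump(s,open(n_+'16.pkl','wb'))
cv2.imwrite('pics/sd16.png',np.hstack(a))
E
```

```text
t 19.325 tcp [0.5669 0.0287 0.2301] jaw 87.5 want 102.3 q6 1.67 open 0.0111
turned deg 120.3 err [-0.0041 -0.0003  0.003 ] F [ 6.  -4.7 -8.2] Ftan -5.5 Frad -0.1 Fn -9.7 tau [-0.21 -1.    0.17] Z [ 0.101 -0.232 -0.968]
torque about n: Fxr 0.221  +wt 0.575
```

View pics/w16.png

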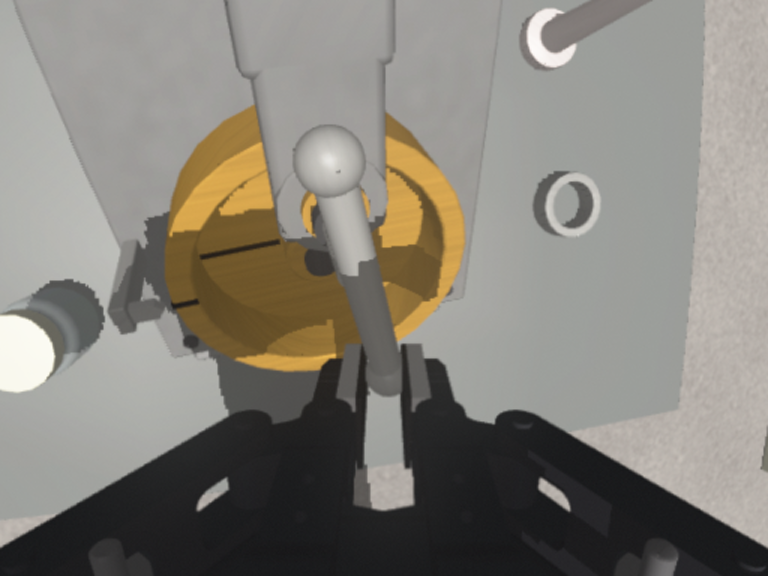

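View pics/sd16.png

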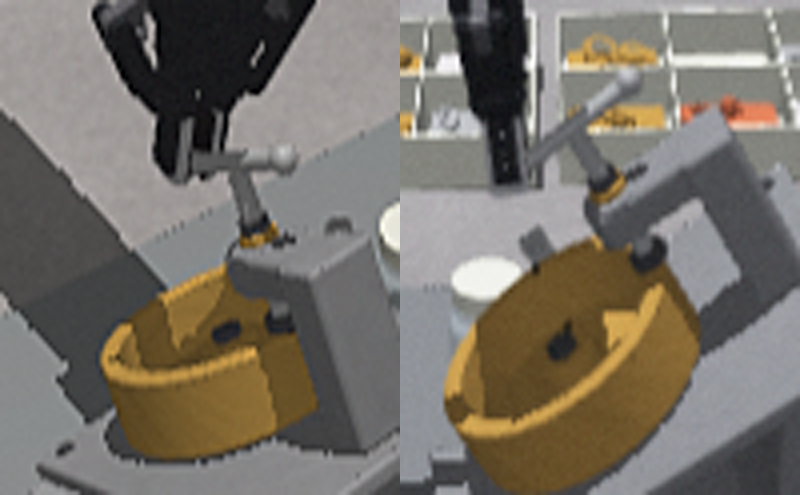

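```bash
cat > bar.py <<'E'
from plan import *
def fitbar(p,o,uv,uv2=None,q0=3.1):
    # free ball: opposite of the gripped one; unknown q, sink s (along -n) ; s tied to q
    def f(x):
        q=x[0]; r=[]
        r+=list(proj(p,HC+Rz@(-.038*(np.cos(q)*u-np.sin(q)*y)-.020*(q-Q0)/(2*np.pi)*n),o)[0]*1.5-uv)
        if uv2 is not None: r+=list(proj(p,ball(q),o)[0]*1.5-uv2)
        return r
    s=least_squares(f,[q0]); return np.rad2deg(s.x[0]-Q0),s.fun
E
python3 - <<'E'
from bar import *
o,p=pickle.load(open('w16.pkl','rb'))
print(fitbar(p,o,(329,160)),fitbar(p,o,(329,160),(385,376)))
m=model(v); print(proj(p,m['tip'],o)*1.5, markang(p,o,(172,306)),markang(p,o,(201,257),.035))
E
```

```text
(np.float64(116.37291861081857), array([-1.28555654, -3.64759943])) (np.float64(116.887556310293), array([ 0.26922845, -4.18825076,  0.77305325, -6.42382104]))
[[166.24672187 305.85392088]] (np.float64(0.681965915371409), np.float64(0.07559569543645299)) (np.float64(1.4645912720084633), np.float64(0.06170893532871102))
```

```bash
cat > fit2.py <<'E'
from bar import *
V={k:pickle.load(open(k+'.pkl','rb')) for k in ['w1','w2','w12','w13','w9','w11']}
obs=[('w1','b1',(278,116)),('w1','b2',(396,72)),('w2','b1',(363,295)),('w2','b2',(484,267)),('w12','b1',(602,307)),('w13','b1',(390,158)),('w13','b2',(387,333)),('w9','b1',(124,417)),('w9','b2',(124,220)),('w11','b1',(132,417)),('w11','b2',(134,214)),
('w1','mark',(289,171)),('w2','mark',(346,290)),('w12','m2',(588,224)),('w13','m2',(448,107)),('w11','m2',(177,374))]
def res(x,full=False):
    m=model(x[:7]); m2=model(np.r_[x[:4],x[7],x[5:7]]); m['m2']=m2['mark']; r=[]
    for w,k,uv in obs:
        o,p=V[w]; r+=list(proj(p,m[k],o)[0]*1.5-uv)
    r+=[(x[2]-.145)/.0007*1.0]
    return np.array(r)
s=least_squares(res,np.r_[v,0.02],loss='soft_l1')
J=s.jac; cov=np.linalg.inv(J.T@J)*2
print(np.round(s.x,4),'h sd',cov[6,6]**.5); print(np.round(s.fun.reshape(-1)[:-1].reshape(-1,2),1)); print('gap mm',(s.x[6]-.092)*1e3)
E
python3 fit2.py
```

```text
[5.8740e-01 3.6800e-02 1.4350e-01 1.4100e-01 9.4020e-01 4.1194e+00
 9.7100e-02 2.3000e-03] h sd 0.001442623597909099
[[ 0.4  0.3]
 [-2.1  0.4]
 [ 0.8 -1.4]
 [-0.2  0.2]
 [-0.6  0.2]
 [-0.6  2.1]
 [ 0.4  0.1]
 [-1.6  1.6]
 [ 0.5  0.5]
 [-0.3 -2.5]
 [-0.6 -0.1]
 [-0.6  1.1]
 [-0.5  0.4]
 [-0.1 -0.7]
 [-6.2 13.2]
 [-1.3 -0.1]]
gap mm 5.0907848470824195
```

Request:
step_arm(moves=[[0,0.001,0.01,-0.003,0],[0,0.001,0.01,-0.002,-2],[0,0.001,0.01,-0.001,-4]])

```text
t: 19.85
tool_pos: [0.5652, 0.0383, 0.2293]
tool_rot: [2.845, -0.213, 0.111]
contact_force: [-5.4, -21.4, -0.7]
opening: 0.0109
```

```bash
cat >> st.py <<'E'
c=np.array(o['wrist_torque'])-.15*np.cross(Z,F); print('couple',np.round(c,2),'net torque',round(float(np.cross(r,F)@nw+c@nw),3))
E
python3 st.py; python3 - <<'E'
from plan import *
o=ctrl.get_obs();p=ctrl.get_image('wrist');pickle.dump((o,p),open('w17.pkl','wb'))
cv2.imwrite('pics/w17.png',cv2.cvtColor(cv2.resize(p['color'],None,fx=1.5,fy=1.5,interpolation=cv2.INTER_CUBIC),cv2.COLOR_RGB2BGR))
E
```

```text
t 19.85 tcp [0.5652 0.0383 0.2293] jaw 80.6 want 85.4 q6 1.84 open 0.0109
turned deg 135.0 err [-0.0048  0.0003  0.0025] F [ -5.4 -21.4  -0.7] Ftan -21.5 Frad 3.5 Fn 3.7 tau [-2.87  0.71 -0.35] Z [ 0.055 -0.287 -0.956]
torque about n: Fxr 0.883  +wt 2.034
couple [ 0.18 -0.07  0.06] net torque 0.855
```

View pics/w17.png

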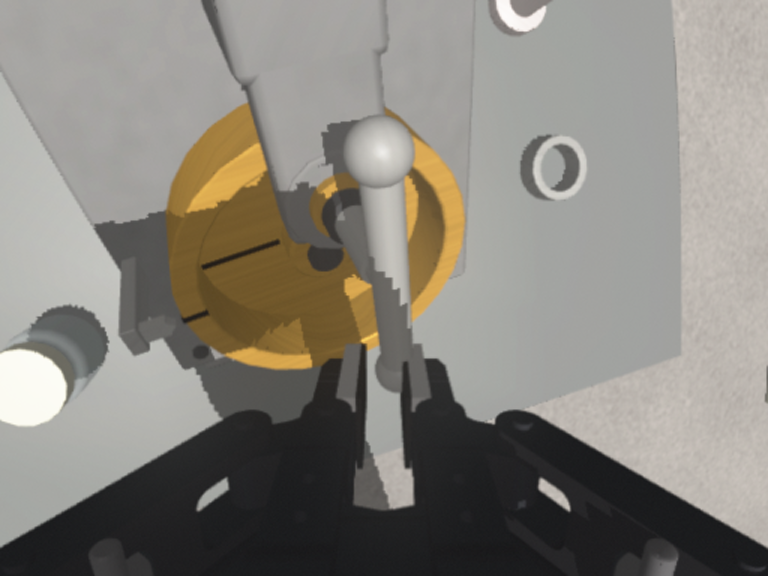

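```bash
python3 - <<'E'
from bar import *
o,p=pickle.load(open('w17.pkl','rb'))
print(fitbar(p,o,(379,150)),fitbar(p,o,(379,150),(392,373)))
print(markang(p,o,(184,320)),markang(p,o,(204,266),.035))
print(proj(p,np.array([o['tool_pos']]),o)*1.5, proj(p,ball(Q0+np.deg2rad(130)),o)*1.5)
E
```

```text
(np.float64(126.85043385880336), array([-1.32377   , -4.30210929])) (np.float64(127.66430276074632), array([ 1.00347864, -5.0006541 ,  1.49691197, -6.90164885]))
(np.float64(0.8056034560973732), np.float64(0.07490023642831854)) (np.float64(1.2605210516716756), np.float64(0.06087296727774233))
[[382.73498742 369.08992791]] [[388.85498995 367.42050378]]
```

Request:
step_arm(moves=[[0,0,-0.01,0,0],[0,-0.001,-0.01,0,0],[0,-0.001,-0.01,0.001,0]])

```text
t: 20.27
tool_pos: [0.5657, 0.0173, 0.2294]
tool_rot: [2.869, -0.208, 0.12]
contact_force: [9.5, 21.9, -6.7]
opening: 0.0115
```

```bash
python3 st.py
```

```text
t 20.275 tcp [0.5657 0.0173 0.2294] jaw 80.9 want 118.0 q6 1.78 open 0.0115
turned deg 106.5 err [-0.0072 -0.0026  0.0008] F [ 9.5 21.9 -6.7] Ftan 17.1 Frad -13.2 Fn -12.1 tau [ 3.68 -1.38  1.25] Z [ 0.063 -0.265 -0.962]
torque about n: Fxr -0.76  +wt -1.487
couple [ 0.26 -0.07  0.66] net torque -0.313
```

Request:
step_arm(moves=[[0,0,0,0,10],[0,0,0,0,10],[0,0,0,0,10],[0,0,0,0,0]])

```text
t: 20.78
tool_pos: [0.5645, 0.0168, 0.2309]
tool_rot: [2.842, 0.571, 0.213]
contact_force: [3.3, -1.6, -3.5]
opening: 0.011
```

```bash
python3 st.py;  python3 - <<'E'
from plan import *
o=ctrl.get_obs();p=ctrl.get_image('wrist');pickle.dump((o,p),open('w18.pkl','wb'))
cv2.imwrite('pics/w18.png',cv2.cvtColor(cv2.resize(p['color'],None,fx=1.5,fy=1.5,interpolation=cv2.INTER_CUBIC),cv2.COLOR_RGB2BGR))
E
```

```text
t 20.775 tcp [0.5645 0.0168 0.2309] jaw 112.0 want 118.8 q6 1.21 open 0.011
turned deg 105.8 err [-0.01   -0.0034  0.0022] F [ 3.3 -1.6 -3.5] Ftan -2.3 Frad -0.2 Fn -4.5 tau [-0.07 -0.26 -0.06] Z [ 0.187 -0.2   -0.962]
torque about n: Fxr 0.105  +wt 0.119
couple [ 0.06  0.12 -0.11] net torque -0.032
```

View pics/w18.png

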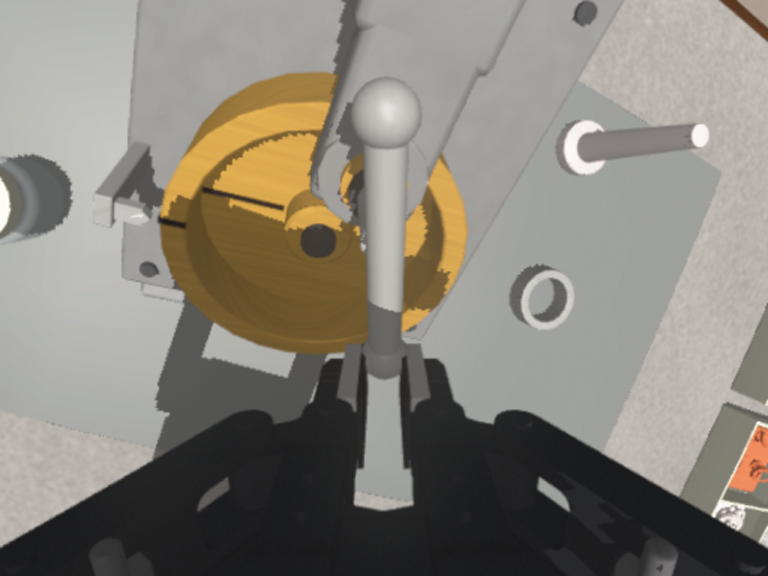

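```bash
python3 - <<'E'
from bar import *
o,p=pickle.load(open('w18.pkl','rb'))
print(fitbar(p,o,(386,112)),fitbar(p,o,(386,112),(384,358)))
print(markang(p,o,(160,220)))
E
```

```text
(np.float64(104.5013958115177), array([-0.11387623, -1.56647629])) (np.float64(104.72884570922132), array([ 0.59770141, -1.61676946,  0.9329937 , -5.79902393]))
(np.float64(0.7671737680756195), np.float64(0.07456531974280867))
```

Request:
step_arm(moves=[[0.35,0,0,0,0],[0.35,0.007,0.002,-0.003,0],[0.35,0.002,0.001,0,0],[0,0,0,0,0],[0,0,0,0,0],[0,0,0,0,0]])

```text
t: 21.58
tool_pos: [0.5753, 0.0208, 0.229]
tool_rot: [2.842, 0.568, 0.213]
contact_force: [0.6, -0.7, -0.8]
opening: 0.0113
```

```bash
python3 st.py
```

```text
t 21.575 tcp [0.5753 0.0208 0.229 ] jaw 111.9 want 118.5 q6 1.22 open 0.0113
turned deg 106.1 err [0.0008 0.0004 0.0004] F [ 0.6 -0.7 -0.8] Ftan -0.8 Frad 0.3 Fn -0.9 tau [-0.09  0.08 -0.04] Z [ 0.187 -0.2   -0.962]
torque about n: Fxr 0.028  +wt 0.034
couple [-0.01  0.14 -0.04] net torque -0.01
```

Request:
step_arm(moves=[[0,0.003,-0.007,0.002,3],[0,0.003,-0.007,0.002,6],[0,0.0035,-0.007,0.0025,6]])

```text
t: 21.95
tool_pos: [0.5821, 0.01, 0.2313]
tool_rot: [2.778, 0.964, 0.259]
contact_force: [0.4, 14.0, -4.7]
opening: 0.0114
```

```bash
python3 st.py
```

```text
t 21.95 tcp [0.5821 0.01   0.2313] jaw 127.6 want 140.6 q6 0.87 open 0.0114
turned deg 85.5 err [ 0.0005 -0.0003 -0.0014] F [ 0.4 14.  -4.7] Ftan 11.0 Frad -8.3 Fn -5.3 tau [2.01 0.16 0.52] Z [ 0.225 -0.12  -0.967]
torque about n: Fxr -0.421  +wt -1.032
couple [-0.1   0.06  0.04] net torque -0.343
```

Request:
step_arm(moves=[[0,0.005,-0.005,0.003,8],[0,0.0055,-0.005,0.0035,9],[0,0.006,-0.0045,0.004,9]])

```text
t: 22.32
tool_pos: [0.5913, 0.005, 0.2355]
tool_rot: [2.534, 1.625, 0.307]
contact_force: [-11.3, 6.2, 3.0]
opening: 0.0113
```

```bash
python3 st.py
```

```text
t 22.325 tcp [0.5913 0.005  0.2355] jaw 154.7 want 158.1 q6 0.28 open 0.0113
turned deg 67.7 err [ 0.0015  0.0001 -0.0023] F [-11.3   6.2   3. ] Ftan 10.5 Frad -2.3 Fn 7.8 tau [0.68 1.81 0.19] Z [ 0.231  0.012 -0.973]
torque about n: Fxr -0.398  +wt -0.737
couple [-0.23  0.26 -0.05] net torque -0.346
```

Request:
step_arm(moves=[[0,0.006,-0.0035,0.004,9],[0,0.0065,-0.003,0.004,9],[0,0.0065,-0.002,0.004,9]])

```text
t: 22.7
tool_pos: [0.5999, 0.0038, 0.2409]
tool_rot: [2.121, 2.252, 0.326]
contact_force: [-10.7, 1.6, 0.8]
opening: 0.0113
```

```bash
python3 st.py
```

```text
t 22.7 tcp [0.5999 0.0038 0.2409] jaw 2.8 want 173.5 q6 -0.28 open 0.0113
turned deg 50.8 err [ 0.0021  0.0011 -0.0027] F [-10.7   1.6   0.8] Ftan 9.1 Frad -0.5 Fn 5.9 tau [0.01 1.74 0.07] Z [ 0.166  0.13  -0.978]
torque about n: Fxr -0.338  +wt -0.415
couple [-0.24  0.19 -0.18] net torque -0.391
```

Request:
step_arm(moves=[[0,-0.007,0.0005,-0.0045,-5],[0,-0.0075,0.001,-0.005,-7],[0,-0.0075,0.002,-0.005,-7]])

```text
t: 23.08
tool_pos: [0.5881, 0.0087, 0.234]
tool_rot: [2.429, 1.824, 0.35]
contact_force: [16.0, -0.4, -2.1]
opening: 0.0111
```

```bash
python3 st.py
```

```text
t 23.075 tcp [0.5881 0.0087 0.234 ] jaw 163.0 want 151.5 q6 0.1 open 0.0111
turned deg 74.7 err [ 0.0017  0.0008 -0.0017] F [16.  -0.4 -2.1] Ftan -11.3 Frad -6.2 Fn -9.7 tau [-0.05 -2.14 -0.1 ] Z [ 0.232  0.07  -0.97 ]
torque about n: Fxr 0.421  +wt 0.52
couple [0.04 0.11 0.08] net torque 0.465
```

Request:
step_arm(moves=[[0,-0.007,0.0035,-0.005,-7],[0,-0.007,0.0045,-0.0045,-7],[0,-0.0065,0.0055,-0.004,-7]])

```text
t: 23.45
tool_pos: [0.5807, 0.0153, 0.231]
tool_rot: [2.659, 1.294, 0.355]
contact_force: [17.9, -14.3, -6.5]
opening: 0.0112
```

```bash
python3 st.py
```

```text
t 23.45 tcp [0.5807 0.0153 0.231 ] jaw 140.8 want 133.2 q6 0.58 open 0.0112
turned deg 92.7 err [ 0.0011  0.0007 -0.0002] F [ 17.9 -14.3  -6.5] Ftan -19.7 Frad -0.2 Fn -13.4 tau [-1.74 -2.22 -0.44] Z [ 0.282 -0.042 -0.958]
torque about n: Fxr 0.727  +wt 1.43
couple [0.28 0.08 0.05] net torque 0.63
```

Request:
step_arm(moves=[[0,-0.0055,0.008,-0.004,-9],[0,-0.005,0.009,-0.004,-9],[0,-0.004,0.0095,-0.003,-9]])

```text
t: 23.82
tool_pos: [0.5739, 0.0276, 0.2266]
tool_rot: [2.809, 0.59, 0.296]
contact_force: [6.6, -21.8, -1.5]
opening: 0.0116
```

```bash
python3 st.py
```

```text
t 23.825 tcp [0.5739 0.0276 0.2266] jaw 112.4 want 105.3 q6 1.23 open 0.0116
turned deg 117.6 err [ 0.0008 -0.     -0.0009] F [  6.6 -21.8  -1.5] Ftan -22.6 Frad 0.3 Fn -2.9 tau [-2.73 -0.74 -0.6 ] Z [ 0.248 -0.205 -0.947]
torque about n: Fxr 0.856  +wt 1.823
couple [0.32 0.14 0.01] net torque 0.694
```

Request:
step_arm(moves=[[0,-0.0025,0.0095,-0.003,-7],[0,-0.002,0.01,-0.003,-7],[0,-0.001,0.01,-0.002,-7]])

```text
t: 24.2
tool_pos: [0.5714, 0.0381, 0.2256]
tool_rot: [2.797, 0.037, 0.219]
contact_force: [1.4, -25.8, -0.0]
opening: 0.0111
```

```bash
python3 st.py;  python3 - <<'E'
from plan import *
o=ctrl.get_obs();p=ctrl.get_image('wrist');pickle.dump((o,p),open('w19.pkl','wb'))
cv2.imwrite('pics/w19.png',cv2.cvtColor(cv2.resize(p['color'],None,fx=1.5,fy=1.5,interpolation=cv2.INTER_CUBIC),cv2.COLOR_RGB2BGR))
E
```

```text
t 24.2 tcp [0.5714 0.0381 0.2256] jaw 90.0 want 84.6 q6 1.72 open 0.0111
turned deg 135.6 err [ 0.0001  0.     -0.0015] F [  1.4 -25.8  -0. ] Ftan -25.6 Frad -3.3 Fn 1.2 tau [-3.45 -0.37 -0.55] Z [ 0.155 -0.326 -0.932]
torque about n: Fxr 0.992  +wt 2.352
couple [ 0.16 -0.18 -0.02] net torque 0.907
```

View pics/w19.png

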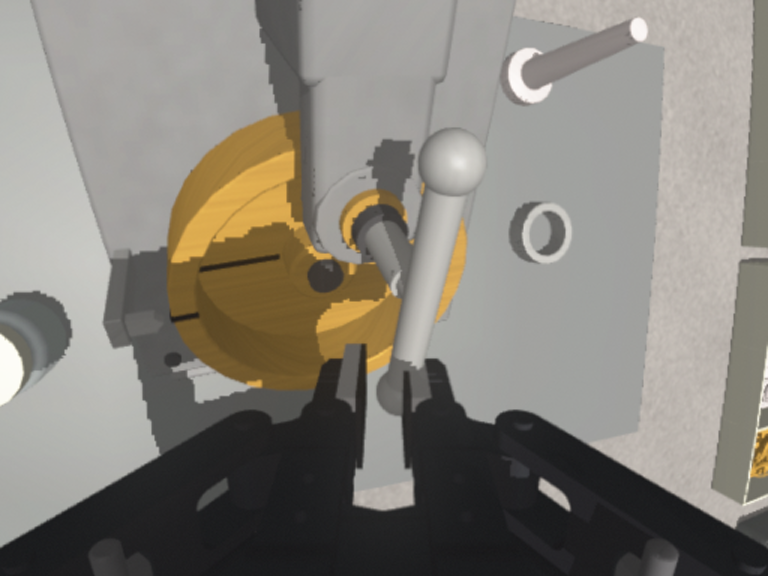

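```bash
python3 - <<'E'
from bar import *
o,p=pickle.load(open('w19.pkl','rb'))
print(fitbar(p,o,(452,162)),fitbar(p,o,(452,162),(398,388)))
print(markang(p,o,(172,319)),markang(p,o,(200,269),.035),proj(p,model(v)['tip'],o)*1.5)
E
```

```text
(np.float64(129.42800420052967), array([-0.27713515, -5.32761388])) (np.float64(129.22461335687345), array([-0.79369925, -5.29970553, -0.70170117, -0.50858095]))
(np.float64(0.7516542112752679), np.float64(0.07505018436489617)) (np.float64(1.354332409574427), np.float64(0.060302856505830484)) [[164.68801394 318.79621685]]
```

Request:
step_arm(moves=[[0,0,0,0,0],[0.45,0,0,0,0],[0.45,0,0,0,0],[0.45,-0.003,0.0065,0.019,0],[0.45,-0.006,0.01,0.03,0],[0.45,-0.006,0.01,0.03,0],[0.45,-0.02,0,0.04,0],[0.45,-0.03,0,0.04,0],[0.45,0,0,0,0]])

```text
t: 25.38
tool_pos: [0.5024, 0.0674, 0.3966]
tool_rot: [2.797, 0.033, 0.225]
contact_force: [-0.1, 0.2, 0.6]
opening: 0.0384
```

```bash
python3 st.py;  python3 - <<'E'
from plan import *
o=ctrl.get_obs();p=ctrl.get_image('wrist');pickle.dump((o,p),open('w20.pkl','wb'))
cv2.imwrite('pics/w20.png',cv2.cvtColor(cv2.resize(p['color'],None,fx=1.5,fy=1.5,interpolation=cv2.INTER_CUBIC),cv2.COLOR_RGB2BGR))
a=[]
for n_ in ['scene','side']:
    s=ctrl.get_image(n_); a.append(cv2.cvtColor(cv2.resize(s['color'][130:240,205:305],None,fx=4,fy=4.5,interpolation=cv2.INTER_CUBIC),cv2.COLOR_RGB2BGR))
cv2.imwrite('pics/sd20.png',np.hstack(a))
E
```

```text
t 25.375 tcp [0.5024 0.0674 0.3966] jaw 89.8 want 33.1 q6 1.68 open 0.0384
turned deg 185.7 err [-0.0831  0.0013  0.1621] F [-0.1  0.2  0.6] Ftan 0.3 Frad 0.1 Fn 0.5 tau [ 0.18  0.03 -0.  ] Z [ 0.159 -0.326 -0.932]
torque about n: Fxr -0.014  +wt -0.108
couple [ 0.18  0.03 -0.  ] net torque -0.107
```

View pics/w20.png

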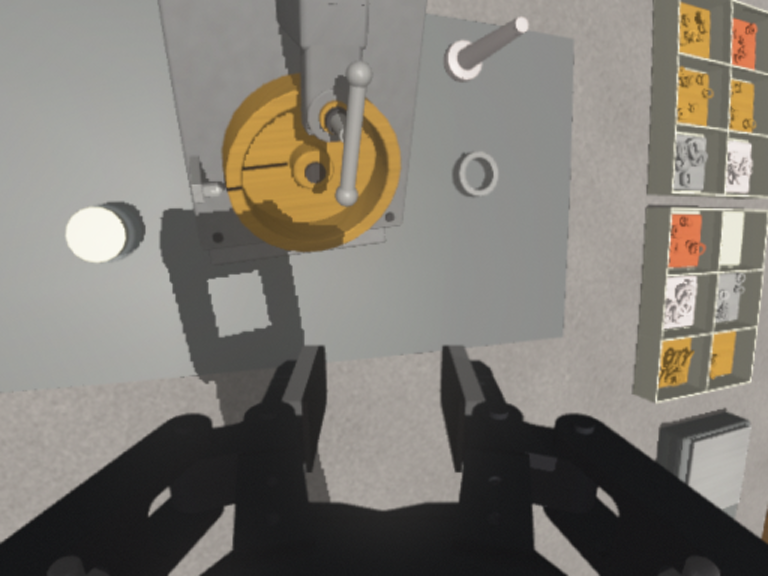

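View pics/sd20.png

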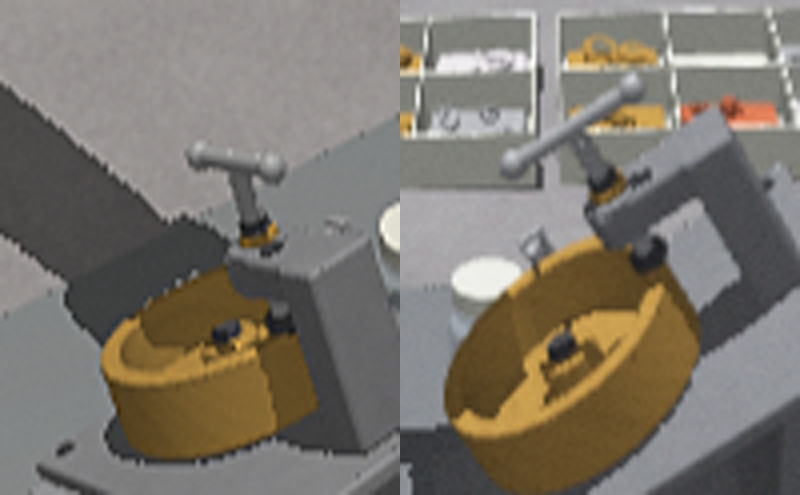

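```bash
python3 - <<'E'
from bar import *
o,p=pickle.load(open('w20.pkl','rb'))
print(fitbar(p,o,(360,73)),fitbar(p,o,(360,73),(347,195)))
print(markang(p,o,(228,189)),markang(p,o,(286,164),.035),markang(p,o,(222,189)),proj(p,model(v)['tip'],o)*1.5)
im=cv2.cvtColor(p['color'],cv2.COLOR_RGB2BGR)[20:180,90:290]; cv2.imwrite('pics/w20c.png',cv2.resize(im,None,fx=3.7,fy=3.7,interpolation=cv2.INTER_CUBIC))
E
```

```text
(np.float64(131.4478109763236), array([ 0.08224185, -1.20916089])) (np.float64(129.83933984922302), array([-1.63738787, -1.29842941, -1.82872072, -2.51830231]))
(np.float64(0.9527175440940496), np.float64(0.0741187373790238)) (np.float64(7.032096830510088), np.float64(0.02035771464242508)) (np.float64(0.36567552668176756), np.float64(0.07868461469560062)) [[222.77354215 188.31056045]]
```

View pics/w20c.png

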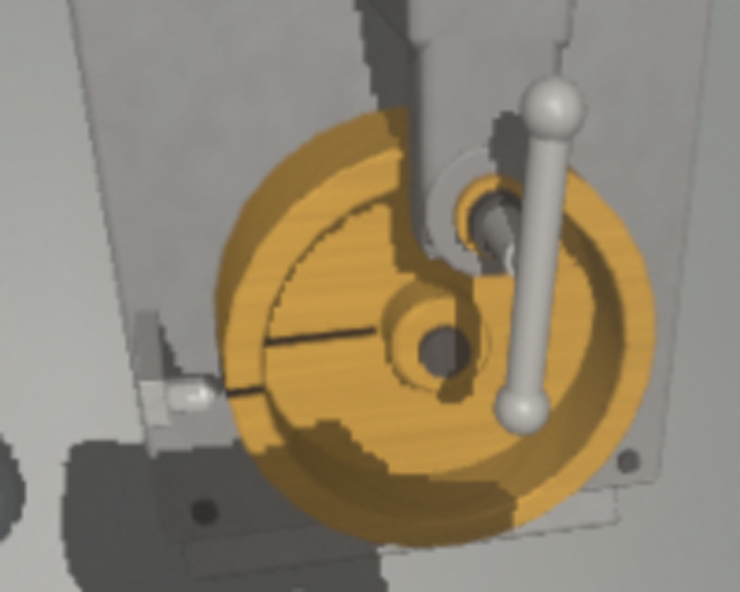

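```bash
python3 - <<'E'
from station import ctrl
print(ctrl.finish_job()); o=ctrl.get_obs(); print(o['t'],o['contact_force'])
E
```

```text
the job is handed in; nothing more can be done
None
the job is handed in; nothing more can be done
```

The engraved line is at the pointer, the T-handle is screwed down to what I judge to be snug, and I handed the job in about 25 s into the 67 s allowed. I could not measure the clamping force directly. It should be between the 40 N needed and the 150 N limit, but that is an inference.

**Wheel:** I turned it about 53° in two rim pinches. The last picture puts the line about 1° from the pointer on the rim (limit 4°), and it stayed there while I tightened. One reading on the web of the wheel gave 7°. I put that down to clicking the line too close to the hub, since earlier web readings agreed to 1–2°.

**Clamp screw:** I turned the handle by one of its end balls.
- **Back-off:** I went clockwise to about 127°, then backed off to about 51° to compare tightening and loosening torque. I then tightened again and left it at about 130° (2.27 rad) clockwise of its start.
- **Torque readings:** These were about 0.4 N m when free and 0.7–0.9 N m while turning at the end. That includes friction from the grip, so the upper figure overstates the rise.

**How sure the force is:** My two estimates of where the shoe first touches disagree.

| Estimate | Touch angle | Torque above free | Force on the wheel |
|---|---|---|---|
| Torque comparison | about 65° | about 0.28 N m | about 105 N |
| Camera fit of the gap (about 5 mm ± 1.5) | about 90° | about 0.17 N m | about 63 N |

Both forces assume it rises in proportion to torque. The camera figure is slightly under the 0.2–0.3 N m snug range.

**At the end:** The gripper was open and clear of everything. The jar, collar and sizer looked unmoved in the last pictures, though I did not measure them.

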